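# Pin the camera mast with a linchpin and lock its sprung ring

### The arm

A 7-joint arm with a two-finger parallel gripper is mounted at the origin on a cart in front of the work surface, level with it; the furniture and walls round the work are solid. World frame = base frame: x ahead of the robot, y to its left, z up, the work surface at z = 0. Lengths are in mm, angles in rad, forces in N, time in s.
With the tool pointing down it reaches from about 425 to 875 mm from the base axis. Payload 4.7 kg.
Tool frame: the origin (TCP) lies at the centre of the arm's flange, where the gripper is bolted on; the fingertips stand 173 mm ahead of it and the grasp point (between the pads) lies 155 mm ahead of it; x points along the fingers, z is the direction in which the jaws open and shut, and the axes are right-handed (so a half turn about x gives the same grasp; the last joint's range is limited). The gripper opens to 85 mm and grips with 20 to 120 N. Pads are 22 mm wide; open, the fingers measure 114 mm over their backs; the gripper's body (76 mm by 85 mm) begins 54 mm behind the grasp point. The pads swing forward as they close: fully open they stand 13 mm farther back than shut.
Start: joints at [-1.326, 0.321, -0.07, 1.45, 0.023, 1.371, -0.057], TCP at [148.707, 632.766, 404.749] pointing down, gripper open.
Joint ranges: [-2.86, 2.86], [-0.3, 2.09], [-1.38, 1.24], [0.06, 2.45], [-1.56, 4.7], [0.09, 2.05], [-2.69, 2.69]. Speed limits (rad/s): [2.57, 2.57, 3.14, 3.14, 3.14, 3.14, 3.14].

### API

Orientations are given as a rotation vector (axis times angle).
In Python, from station import readout, cams, order gives the robot as it stands.
- The arm moves only by the tool carry_out, never from a script. Its argument "targets" is a list of rows, each a list of 3 entries, a list of its own where there are three numbers: the closure, from 0 (fully open) to 1 (shut), then the shift along the tool's x, y, z in units of 25 mm (1.0 is 25 mm), then the turn about the tool's x in units of 6 degrees (1.0 is 6 degrees). In form: [[hand, [x, y, z], turn], ...]. A call has 1 to 12 rows; each row shifts and turns the commanded pose from where the row before left it, along the tool's axes as they then stand; what a row does not reach is not made up. A row lasts 1/12 s, in which the tool goes at most 41.7 mm and 7.16 degrees, less where a joint would pass 70% of its speed; a pose out of reach is approached as far as the arm can. A call is refused whole if a number of a shift passes 1 or a number of a turn 1, either way. A call with a gripper value outside its range is refused whole. The fingers move at their own pace and stop on an object; "squeeze" is the grip in N (left out, the last holds). Time passes only in rows, so rows that do not move let the fingers close. It gives the time, the measured TCP pose, the force and the opening at its end, in the units of the state.
- readout.get_obs(): the state, without advancing time (a new reading comes with each control period).
- cams.read_camera(name): name is "scene" or "top" or "wrist"; returns the picture (480x640x3 uint8, blue, green, red); there is no depth.
- cams.calibration(name): a dict with "mtx" (3x3 intrinsics, pixels), "R" (3x3) and "t" (3): a world point X has camera coordinates R X + t. Camera axes: x right, y down, z forward; pixel columns grow to the right and rows downward; lengths in mm; the calibration is good to about 2 mm. A picture is of the moment at which its call begins: read the wrist's pose just before it. calibration takes no time and is no camera call; for the wrist camera it gives the pose at the moment of the call.
- order.sign_off(): hands the job in, once; it reports no verdict.
The state is a dict: "t": time; "joint_pos": joint angles; "dq": joint speeds; "effort": joint torques, N m; "tool_pos": TCP position; "eef_rot": TCP orientation; "contact_force": force on the tool from outside, world axes, zero at the start; "ft_torque": the same for the moment, N m; "grip_width": opening from 0.0 (shut) to 1.0 (fully open).
Only numpy, scipy, OpenCV 4.12 (cv2) and the standard library are available. Lean on these libraries where they do the work, as an engineer would, in place of code of your own. Each camera call takes 0.05 s, during which the arm holds its last target.

### The job

Take the linchpin from its rest and push it gently through the clevis of the camera-mast socket until its square collar is home against the entry face; the clevis has been set to a height that nobody measured, so feel for it. Then let go of the pin and swing its sprung ring down over the nose of the pin until it snaps past and stays locked below it. Never press hard on the socket (the contact with it must stay below 40 N, and a push askew or on the overhanging ring counts more than the hand feels), and leave the other things on the desk where they are.

Things in the scene. Friction and masses are not known exactly. Their poses are not given: they have to be found in the camera images.
- pin_grip (a point): centre of the linchpin's square handle (14 x 14 mm), where to grip it, across y. Plain steel pin, 142 mm long, 0.15 to 0.22 kg, lying level, 50 mm above the desk. +x along the pin to its nose, z up. Along x from here: handle -36 to +32 mm, collar to +40, 12 mm round shank to +100, half-round nose to +106. Keep the handle square to the desk
- rest: grey fixed rest that holds the pin, open above (lift straight up over 10 mm). Base 128 x 44 x 8 mm; origin on the desk below pin_collar at the start, +x along the pin. Two posts, each 12 mm long along x and 30 mm across y, at x = 26 mm (fork for the shank) and x = -70 mm (saddle for the handle's end), up to 52 mm high
- pin_collar (a point): centre of the front face of the pin's square collar (22 x 22 x 8 mm), on the pin's axis, 40 mm ahead of pin_grip, same axes; this face comes home against the socket's entry face
- pin_nose (a point): foremost point of the pin's half-round nose, on its axis, 66 mm ahead of pin_collar
- ring (a joint): angle (rad) of the pin's sprung ring: 0 = down and locked, its cross bar under the nose; 1.25 = fully up. At the start 1.0 to 1.22; light friction holds it there. Its pivot lies across the pin's axis, 4 mm behind the collar's front face (pin_collar); at value q the ring points q - 0.16 rad above the nose's direction (below it at 0)
- ring_tab (a point): middle of the press tab at the ring's end, 88 mm from the pivot. Ring: 42 mm wide, two legs 38 mm apart that pass beside the clevis, 4.4 mm cross bar at 69 mm from the pivot, then a flat slippery tab 16 mm wide, to 108 mm. Sprung lengthwise: press the tab, ahead of the nose, with some 4 N; the bar stretches 3 mm over the nose (at 0.16 rad) and snaps to 0. It closes only when the pin is home
- socket: fixed camera-mast socket: dark base plate 110 x 90 x 10 mm carrying an aluminium clevis. Origin on the desk under the middle of the entry face; +x (level) is the way the pin goes in, z up. The bore (13.8 mm wide, mouth chamfered 1 mm) runs straight along x at y = 0. The clevis was set to an unknown height: the bore's axis is 70 to 100 mm above the desk, to be found by feel
- far_face (a point): point of the socket 46 mm along x from the entry face, 85 mm above the desk (does not follow the clevis). The clevis is 46 mm through, 28 mm wide, its top 18 mm above the bore (a mast foot at 25.5 mm and on it, at x = 23 mm of the socket, an 8 mm thick stud with its flat top 35.5 mm above the bore). A ledge, its top 12.5 mm below the bore's axis, juts 14 mm out before the entry face to carry the collar. With the pin home its nose stands 20 mm out of the far face
- screw_tin: bystander: flat round tin, 50 mm wide, 18 mm high, origin under its centre
- hex_keys: bystander: set of hex keys in a holder, 67 x 52 x 17 mm, origin under its centre
- side_cutters: bystander: side cutters lying flat, 42 x 120 x 11 mm, origin under the centre
- solder_spool: bystander: spool of solder, 52 mm wide, 34 mm high, origin under its centre
- driver_red: bystander: screwdriver lying flat, 20 x 153 x 18 mm, origin under its centre
Mind the look-alikes: they are no part of the job. Leave any blue look-alike of the socket alone.

How it is judged (in metres and radians):
On the way, in this order (a step that is already met when the one before it is completed fails the run):
1. the pin is lifted out of its rest (height (world z) of pin_grip above 0.062 m), for 0.1 s.
2. the pin is through the clevis with its collar home, the ring still up (x of pin_collar in the frame of socket between -0.003 and 0.004 m and y of pin_collar in the frame of socket between -0.003 and 0.003 m and z of pin_collar in the frame of socket between 0.066 and 0.104 m and angle between the x axis of pin_collar and the x axis of socket, either way round below 0.12 rad and value of joint ring above 0.5 rad), for 0.2 s.
At the end, for the whole second after the job is handed in: The pin is through the clevis with its collar within 3 mm of the entry face and its axis along the bore (within 3 mm sideways and 0.12 rad), the ring has snapped past the nose and stays down (joint ring below 0.08 rad), and the pin is released and at rest (x of pin_collar in the frame of socket between -0.003 and 0.004 m and y of pin_collar in the frame of socket between -0.003 and 0.003 m and z of pin_collar in the frame of socket between 0.066 and 0.104 m and angle between the x axis of pin_collar and the x axis of socket, either way round below 0.12 rad and value of joint ring below 0.08 rad and contact force between the fingers and pin below 0.1 N and linear speed of pin below 0.02 m/s); the robot touches nothing.
It fails at once if pin and socket are pressed together with more than 40 N (contact force between pin and socket above 40 N).
It fails at once if the robot presses on the socket with more than 40 N (contact force between the arm and socket above 40 N).
It fails at once if another thing on the desk is moved more than 30 mm (distance of any of screw_tin, hex_keys, side_cutters, solder_spool, driver_red from where it was at the start of the episode above 0.03 m).
It also fails if it takes over 70 s, if anything falls off the work surface, if the arm or the gripper's body presses on something with over 40 N, if the wrist force passes 120 N, or if a joint passes its speed limit or range.

## Working session

There is one attempt and no reset: what is moved stays moved. The work goes in short steps, Python scripts to look and compute and a tool call to move; the robot and the scene stay as the last step left them, time stands still between calls to the robot, and variables do not carry over. Pictures are saved under pics/ and viewed, and the job is handed in when it is done.

Besides the shell and the picture viewer there is one more tool, called after "Emit:" by a JSON object that holds its "name" and its "arguments". carry_out: Moves the arm, as the interface text tells. Its arguments: {"type":"object","properties":{"targets":{"type":"array"},"squeeze":{"type":"number"}},"required":["targets"]}

```bash
ls; mkdir -p pics; cat > h.py <<'E'
import numpy as np, cv2
from scipy.spatial.transform import Rotation as Ro
from station import readout, cams, order
def snap(n,f):
    c=cams.calibration(n); im=cams.read_camera(n); cv2.imwrite(f'pics/{f}.png',im); np.savez(f'pics/{f}.npz',**{k:np.array(c[k]) for k in('mtx','R','t')}); return im
def crop(f,u0,v0,w,h,o,s):
    im=cv2.imread(f'pics/{f}.png')[v0:v0+h,u0:u0+w]; cv2.imwrite(f'pics/{o}.png',cv2.resize(im,None,fx=s,fy=s,interpolation=cv2.INTER_CUBIC))
def ray(f,u,v):
    c=np.load(f'pics/{f}.npz'); R=c['R'];t=c['t'].reshape(3)
    d=R.T@np.linalg.inv(c['mtx'])@np.array([u,v,1.]); o=-R.T@t; return o,d
def onz(f,u,v,z):
    o,d=ray(f,u,v); return o+d*(z-o[2])/d[2]
def proj(f,X):
    c=np.load(f'pics/{f}.npz'); p=c['mtx']@(c['R']@np.array(X,float)+c['t'].reshape(3)); return p[:2]/p[2]
def tri(*obs):
    A=np.zeros((3,3));b=np.zeros(3)
    for f,u,v in obs:
        o,d=ray(f,u,v); d=d/np.linalg.norm(d); P=np.eye(3)-np.outer(d,d); A+=P;b+=P@o
    X=np.linalg.solve(A,b); return X,[proj(f,X)-np.array([u,v]) for f,u,v in obs]
def st():
    o=readout.get_obs(); print({k:np.round(o[k],3) for k in('t','tool_pos','eef_rot','contact_force','ft_torque','grip_width','joint_pos')}); return o
E
python3 - <<'E'
from h import *
o=st(); print(Ro.from_rotvec(o['eef_rot']).as_matrix().round(3))
for n in('scene','top','wrist'): snap(n,n+'0'); c=cams.calibration(n); print(n,(-np.array(c['R']).T@np.array(c['t']).reshape(3)).round(0))
E
```

```text
pics
{'t': np.float64(0.0), 'tool_pos': array([148.662, 632.568, 403.632]), 'eef_rot': array([-1.039,  1.311,  1.037]), 'contact_force': array([ 0.038,  0.023, -0.615]), 'ft_torque': array([-0.042,  0.011,  0.008]), 'grip_width': np.float64(1.002), 'joint_pos': array([-1.326,  0.322, -0.07 ,  1.452,  0.023,  1.371, -0.057])}
[[-0.    -0.973  0.229]
 [-0.002  0.229  0.973]
 [-1.    -0.    -0.002]]
scene [   7. -670.  744.]
top [ 531.   28. 1187.]
wrist [ 76. 649. 373.]
```

View pics.

View pics/scene0.png

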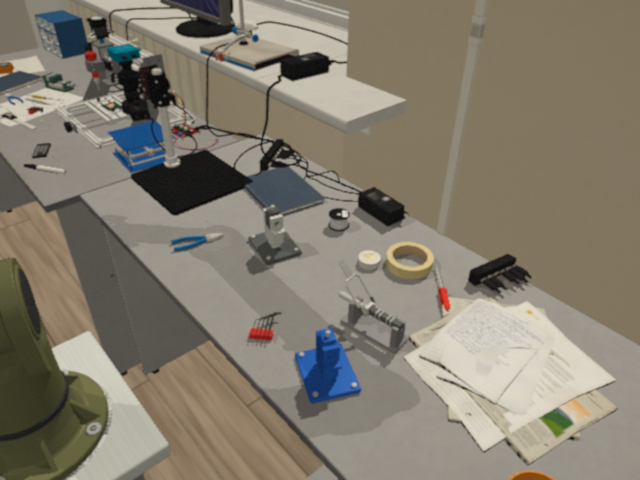

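View pics/top0.png

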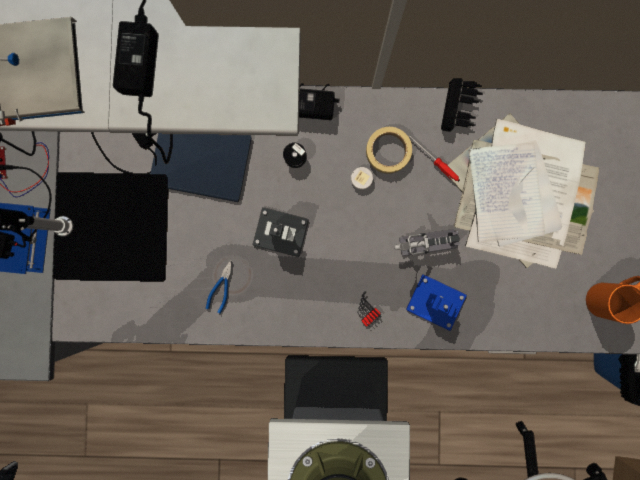

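View pics/wrist0.png

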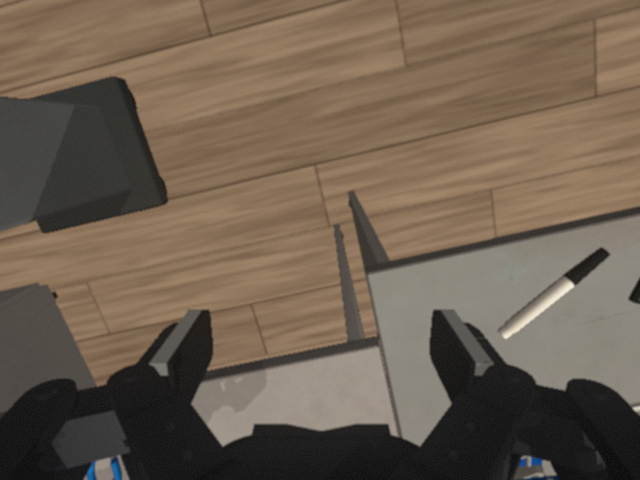

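```bash
python3 - <<'E'
from h import *
crop('top0',235,190,240,145,'c1',3.3)
crop('scene0',230,190,200,150,'c2',4)
crop('scene0',320,250,100,110,'c3',5)
crop('top0',385,215,90,60,'c4',8)
E
```

```text
(no output)
```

View pics/c1.png

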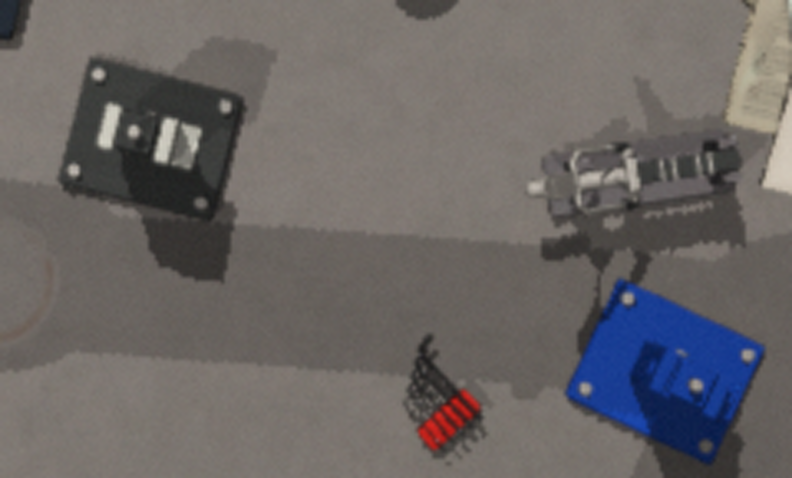

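View pics/c2.png

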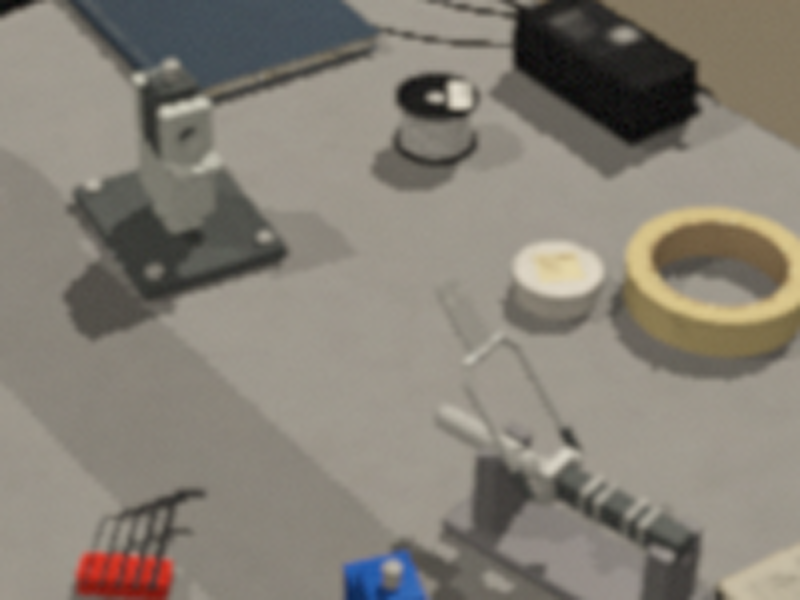

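View pics/c3.png

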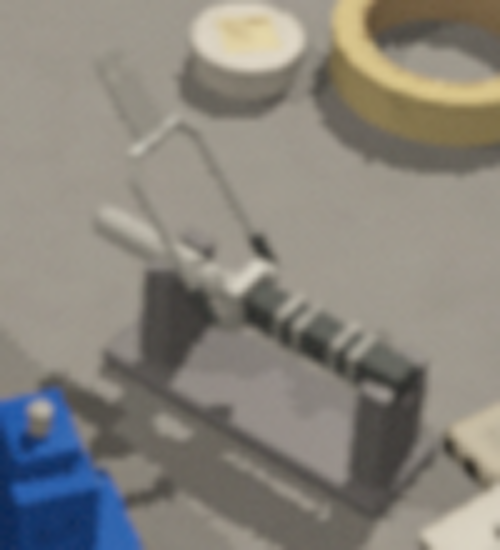

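View pics/c4.png

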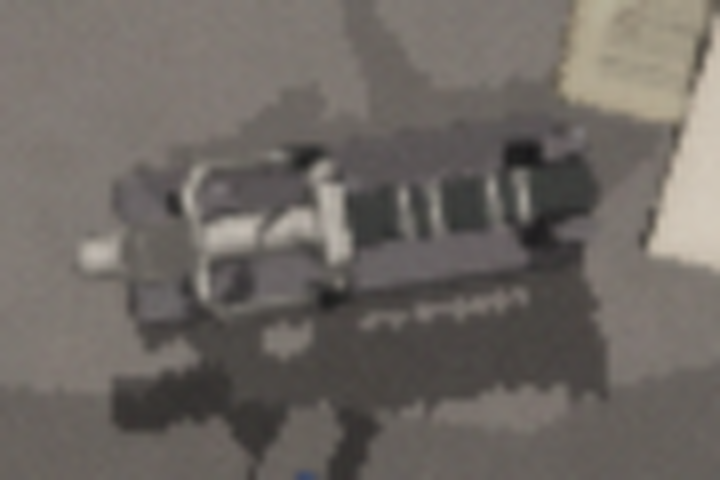

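```bash
python3 - <<'E'
from h import *
f='top0'
n=onz(f,394.75,246.9,50);e=onz(f,459.6,238.5,50);c=onz(f,425,242.2,50)
print(n,e,c,np.linalg.norm(n-e)); d=(n-e)/np.linalg.norm(n-e);print(d,np.degrees(np.arctan2(d[1],d[0])))
print('nose scene proj',proj('scene0',n), 'c3',(proj('scene0',n)-[320,250])*5)
C=[onz(f,235+u/3.3,190+v/3.3,10) for u,v in((95,57),(243,100),(212,220),(60,182))]
C=np.array(C);print(C.round(1));print([np.linalg.norm(C[i]-C[(i+1)%4]).round(1) for i in range(4)])
x=(C[0]+C[3]-C[1]-C[2]);print('socket x yaw',np.degrees(np.arctan2(x[1],x[0])), 'centre',C.mean(0))
print(tri(('top0',275.9,229.7),('scene0',273,206.5)))
print(tri(('top0',289.5,234),('scene0',230+215/4,190+160/4)))
E
```

```text
[ 549.27200452 -112.37321623   50.        ] [ 570.31429069 -253.30958863   50.        ] [ 560.79645743 -178.1159454    50.        ] 142.4985574460134
[-0.14766666  0.98903719  0.        ] 98.49173027242244
nose scene proj [339.30764404 292.3055677 ] c3 [ 96.53822018 211.52783849]
[[634.1 180.9  10. ]
 [606.4  78.5  10. ]
 [523.7  98.1  10. ]
 [547.7 203.   10. ]]
[np.float64(106.1), np.float64(85.0), np.float64(107.6), np.float64(89.2)]
socket x yaw 75.9928805342549 centre [577.97376177 140.11578117  10.        ]
(array([580.02692631, 141.1180795 , 109.65534832]), [array([ 0.29232206, -0.37890419]), array([-0.45326686,  0.00470662])])
(array([578.31400609, 112.63486504,  62.72526435]), [array([ 2.08134173, -2.60888143]), array([-3.26824786,  0.03110082])])
```

```bash
cat >> h.py <<'E'
def plan(target,yaw,n,hand=0,fromcmd=None,dec=2,yaw0=None):
    """yaw = world angle (deg) of tool y. prints rows"""
    o=readout.get_obs(); R=Ro.from_rotvec(o['eef_rot']).as_matrix(); p=np.array(o['tool_pos'],float) if fromcmd is None else np.array(fromcmd,float)
    y=np.degrees(np.arctan2(R[1,1],R[0,1])) if yaw0 is None else yaw0
    dy=(yaw-y+180)%360-180; rows=[]; q=p.copy()
    for i in range(n):
        a=np.radians(y); Y=np.array([np.cos(a),np.sin(a),0]); X=np.array([0,0,-1.]); Z=np.cross(X,Y)
        d=(np.array(target)-q)/(n-i); s=np.round(np.array([d@X,d@Y,d@Z])/25,dec); t=round(-(yaw-y+180)%360/6/(n-i),2) if 0 else round(-(((yaw-y+180)%360)-180)/(n-i)/6,dec)
        rows.append([hand,[float(v)+0. for v in s],t]); q=q+25*(s[0]*X+s[1]*Y+s[2]*Z); y-=6*t
    print(str(rows).replace(' ','')); print('end',q.round(2),round(y,2),'yaw0',round(float(np.degrees(np.arctan2(R[1,1],R[0,1]))),3)); return rows
E
python3 - <<'E'
from h import *
o=plan([562,68,350],76,24)
print(len(o)); print(str(o[12:]))
E
```

```text
[[0,[0.09,-0.89,-0.76],np.float64(0.63)],[0,[0.09,-0.93,-0.7],np.float64(0.63)],[0,[0.09,-0.98,-0.64],np.float64(0.63)],[0,[0.09,-1.02,-0.57],np.float64(0.63)],[0,[0.09,-1.05,-0.5],np.float64(0.63)],[0,[0.09,-1.08,-0.43],np.float64(0.63)],[0,[0.09,-1.11,-0.36],np.float64(0.63)],[0,[0.09,-1.13,-0.28],np.float64(0.63)],[0,[0.09,-1.15,-0.21],np.float64(0.63)],[0,[0.09,-1.16,-0.13],np.float64(0.63)],[0,[0.09,-1.16,-0.06],np.float64(0.63)],[0,[0.09,-1.17,0.02],np.float64(0.63)],[0,[0.09,-1.16,0.1],np.float64(0.63)],[0,[0.09,-1.15,0.17],np.float64(0.63)],[0,[0.09,-1.14,0.25],np.float64(0.63)],[0,[0.09,-1.12,0.32],np.float64(0.63)],[0,[0.09,-1.1,0.4],np.float64(0.63)],[0,[0.09,-1.07,0.47],np.float64(0.63)],[0,[0.09,-1.03,0.54],np.float64(0.63)],[0,[0.09,-1.0,0.61],np.float64(0.63)],[0,[0.09,-0.95,0.67],np.float64(0.63)],[0,[0.09,-0.91,0.73],np.float64(0.63)],[0,[0.09,-0.86,0.79],np.float64(0.63)],[0,[0.08,-0.8,0.84],np.float64(0.64)]]
end [562.02  68.11 350.11] 76.0 yaw0 166.779
24
[[0, [0.09, -1.16, 0.1], np.float64(0.63)], [0, [0.09, -1.15, 0.17], np.float64(0.63)], [0, [0.09, -1.14, 0.25], np.float64(0.63)], [0, [0.09, -1.12, 0.32], np.float64(0.63)], [0, [0.09, -1.1, 0.4], np.float64(0.63)], [0, [0.09, -1.07, 0.47], np.float64(0.63)], [0, [0.09, -1.03, 0.54], np.float64(0.63)], [0, [0.09, -1.0, 0.61], np.float64(0.63)], [0, [0.09, -0.95, 0.67], np.float64(0.63)], [0, [0.09, -0.91, 0.73], np.float64(0.63)], [0, [0.09, -0.86, 0.79], np.float64(0.63)], [0, [0.08, -0.8, 0.84], np.float64(0.64)]]
```

Emit:
{"name": "carry_out", "arguments": {"targets": [[0, [0.1, -0.9, -0.75], 0.65], [0, [0.1, -0.9, -0.7], 0.65], [0, [0.1, -0.95, -0.65], 0.65], [0, [0.1, -1, -0.55], 0.65], [0, [0.1, -1, -0.5], 0.65], [0, [0.1, -1, -0.45], 0.65], [0, [0.1, -1, -0.35], 0.65], [0, [0.1, -1, -0.3], 0.65], [0, [0.1, -1, -0.2], 0.65], [0, [0.1, -1, -0.15], 0.65], [0, [0.1, -1, -0.05], 0.65], [0, [0.1, -1, 0], 0.65]]}}

```text
t: 1.15
tool_pos: [333.0, 364.3, 374.5]
eef_rot: [-0.406, 1.532, 0.406]
contact_force: [0.7, 0.2, -0.3]
grip_width: 1.001
```

```bash
python3 - <<'E'
from h import *
plan([562,68,350],76,15,dec=1)
E
```

```text
[[0,[0.1,-1.0,0.1],np.float64(0.5)],[0,[0.1,-1.0,0.2],np.float64(0.5)],[0,[0.1,-1.0,0.2],np.float64(0.5)],[0,[0.1,-0.9,0.3],np.float64(0.5)],[0,[0.1,-0.9,0.3],np.float64(0.5)],[0,[0.0,-0.9,0.4],np.float64(0.5)],[0,[0.1,-0.9,0.4],np.float64(0.5)],[0,[0.0,-0.9,0.5],np.float64(0.5)],[0,[0.1,-0.8,0.5],np.float64(0.5)],[0,[0.0,-0.8,0.6],np.float64(0.5)],[0,[0.1,-0.8,0.6],np.float64(0.5)],[0,[0.0,-0.8,0.7],np.float64(0.4)],[0,[0.1,-0.7,0.7],np.float64(0.5)],[0,[0.0,-0.7,0.8],np.float64(0.4)],[0,[0.1,-0.6,0.8],np.float64(0.5)]]
end [563.39  68.66 349.5 ] 75.88 yaw0 119.682
```

Emit:
{"name": "carry_out", "arguments": {"targets": [[0, [0.1, -1, 0.1], 0.5], [0, [0.1, -1, 0.2], 0.5], [0, [0.1, -1, 0.2], 0.5], [0, [0.1, -1, 0.3], 0.5], [0, [0.1, -1, 0.4], 0.5], [0, [0.1, -1, 0.5], 0.6], [0, [0.1, -1, 0.5], 0.6], [0, [0.1, -1, 0.6], 0.6], [0, [0.1, -1, 0.7], 0.6], [0, [0.1, -1, 0.7], 0.6], [0, [0, -0.9, 0.8], 0.6], [0, [0, -0.9, 0.9], 0.6]]}}

```text
t: 2.15
tool_pos: [540.7, 98.5, 349.5]
eef_rot: [0.144, 1.566, -0.144]
contact_force: [0.4, 0.7, 0.1]
grip_width: 0.998
```

```bash
python3 - <<'E'
from h import *
plan([562,68,350],76,2,dec=1)
E
```

```text
[[0,[0.0,-0.5,0.5],np.float64(0.3)],[0,[0.0,-0.5,0.6],np.float64(0.3)]]
end [562.74  68.5  349.51] 75.9 yaw0 79.503
```

Emit:
{"name": "carry_out", "arguments": {"targets": [[0, [0, -0.5, 0.5], 0.3], [0, [0, -0.5, 0.6], 0.3], [0, [0, 0, 0], 0], [0, [0, 0, 0], 0]]}}

```text
t: 2.48
tool_pos: [562.4, 70.1, 349.5]
eef_rot: [0.191, 1.563, -0.191]
contact_force: [-0.5, 1.1, 0.2]
grip_width: 1.003
```

```bash
python3 - <<'E'
from h import *
st(); snap('wrist','w1')
E
```

```text
{'t': np.float64(2.483), 'tool_pos': array([562.442,  70.127, 349.499]), 'eef_rot': array([ 0.191,  1.563, -0.191]), 'contact_force': array([-0.506,  1.108,  0.157]), 'ft_torque': array([ 0.036, -0.012,  0.008]), 'grip_width': np.float64(1.003), 'joint_pos': array([-0.658,  0.192,  0.55 ,  1.754, -0.106,  1.226, -0.323])}
```

View pics/w1.png

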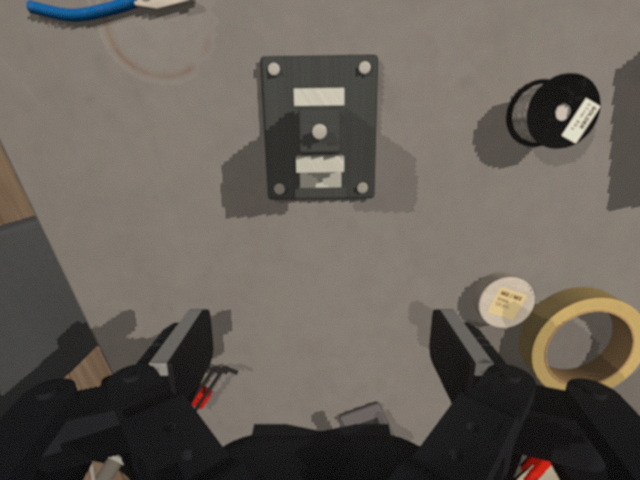

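```bash
python3 - <<'E'
from h import *
crop('w1',250,45,140,165,'c5',5 if 0 else 4)
c=np.load('pics/w1.npz');print((-c['R'].T@c['t'].reshape(3)),c['mtx'],c['R'].round(3))
E
```

```text
[580.69467505 142.3936164  318.51336128] [[372.47824147   0.         320.82327903]
 [  0.         372.47824147 243.93302752]
 [  0.           0.           1.        ]] [[ 0.971 -0.24  -0.001]
 [-0.23  -0.928  0.293]
 [-0.071 -0.284 -0.956]]
```

View pics/c5.png

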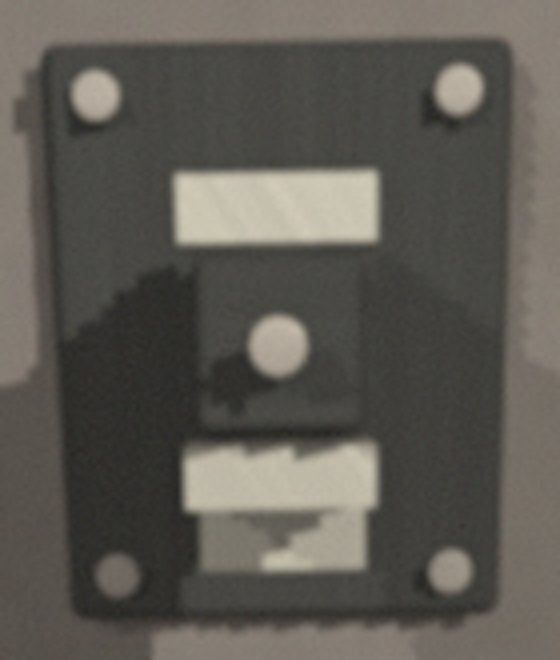

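```bash
cat > fit.py <<'E'
from h import *
from scipy.optimize import least_squares
P=lambda u,v:(250+u/4,45+v/4)
def model(p):
    x,y,yaw,h,off=p; c,s=np.cos(yaw),np.sin(yaw)
    W=lambda a,b,z:np.array([x+c*a-s*b,y+s*a+c*b,z])
    return [('w1',W(46,14,h+18),P(174,174)),('w1',W(46,-14,h+18),P(379,170)),('w1',W(0,14,h+18),P(184,513)),('w1',W(0,-14,h+18),P(378,510)),
    ('w1',W(23,0,h+35.5),P(278,345)),
    ('w1',W(off+55,45,10),P(45,45)),('w1',W(off+55,-45,10),P(512,40)),('w1',W(off-55,-45,10),P(497,612)),('w1',W(off-55,45,10),P(75,617))]
L=[('w1',None)]
def res(p,extra=True):
    r=[]
    for f,X,uv in model(p): r+=list((proj(f,X)-uv))
    if extra:
        x,y,yaw,h,off=p; c,s=np.cos(yaw),np.sin(yaw); S=[x+23*c,y+23*s,h+35.5]
        r+=list(proj('top0',S)-[275.9,229.7])+list(proj('scene0',S)-[273,206.5])
    return r
for e in(False,True):
    r=least_squares(res,[575,119,1.326,75,23],args=(e,),loss='soft_l1'); print(r.x.round(3),np.degrees(r.x[2]),np.array(res(r.x)).reshape(-1,2).round(1).tolist())
    x,y,yaw,h,off=r.x
    o,d=ray('w1',*P(284,571.5)); X=o+d*(h-12.5-o[2])/d[2]; c,s=np.cos(yaw),np.sin(yaw); dd=X[:2]-[x,y]; print('ledge front (want -14,0)',dd@[c,s],dd@[-s,c])
E
python3 fit.py
```

```text
[574.415 119.284   1.342  80.531  22.793] 76.86275794250663 [[0.1, -0.3], [-0.0, -0.1], [0.3, -0.1], [-0.2, -0.0], [0.1, 0.6], [-2.1, -0.5], [1.2, -1.1], [0.7, 1.4], [-1.4, 1.6], [-0.3, -0.3], [-0.9, -2.5]]
ledge front (want -14,0) -13.322351307125677 -0.20971605750537872
[574.413 119.275   1.342  78.533  22.803] 76.86375094165084 [[0.3, 0.1], [-0.3, 0.3], [0.5, -0.5], [-0.4, -0.4], [0.1, 0.6], [-2.1, -0.5], [1.2, -1.1], [0.7, 1.4], [-1.4, 1.6], [-0.2, -0.3], [-0.8, -1.7]]
ledge front (want -14,0) -13.610585807045029 -0.2038034936384583
```

```bash
python3 - <<'E'
from h import *
plan([564.9,-217,350],98.5,12,dec=2)
E
```

```text
[[0,[0.0,-0.93,0.24],np.float64(-0.31)],[0,[0.0,-0.94,0.21],np.float64(-0.31)],[0,[0.0,-0.95,0.18],np.float64(-0.31)],[0,[0.0,-0.95,0.15],np.float64(-0.31)],[0,[0.0,-0.95,0.11],np.float64(-0.31)],[0,[0.0,-0.96,0.08],np.float64(-0.31)],[0,[0.0,-0.96,0.05],np.float64(-0.31)],[0,[0.0,-0.96,0.02],np.float64(-0.31)],[0,[-0.01,-0.96,-0.01],np.float64(-0.31)],[0,[0.0,-0.96,-0.04],np.float64(-0.31)],[0,[-0.01,-0.96,-0.07],np.float64(-0.31)],[0,[0.0,-0.96,-0.09],np.float64(-0.3)]]
end [ 564.99 -217.06  349.91] 98.48 yaw0 76.216
```

Emit:
{"name": "carry_out", "arguments": {"targets": [[0, [0, -0.95, 0.25], -0.3], [0, [0, -0.95, 0.2], -0.3], [0, [0, -0.95, 0.2], -0.3], [0, [0, -0.95, 0.15], -0.3], [0, [0, -0.95, 0.1], -0.3], [0, [0, -0.95, 0.1], -0.3], [0, [0, -0.95, 0.05], -0.3], [0, [0, -0.95, 0], -0.3], [0, [0, -0.95, 0], -0.3], [0, [0, -0.95, -0.05], -0.3], [0, [0, -0.95, -0.05], -0.35], [0, [0, -0.95, -0.1], -0.35]]}}

```text
t: 3.53
tool_pos: [564.1, -215.6, 349.6]
eef_rot: [-0.118, 1.567, 0.121]
contact_force: [0.4, 0.9, 0.5]
grip_width: 0.998
```

Emit:
{"name": "carry_out", "arguments": {"targets": [[0, [0, 0, 0], 0], [0, [0, 0, 0], 0]]}}

```text
t: 3.7
tool_pos: [563.6, -216.7, 349.6]
eef_rot: [-0.113, 1.568, 0.115]
contact_force: [0.7, 0.2, -0.6]
grip_width: 1.001
```

```bash
python3 - <<'E'
from h import *
st(); snap('wrist','w2')
E
```

```text
{'t': np.float64(3.7), 'tool_pos': array([ 563.59 , -216.652,  349.587]), 'eef_rot': array([-0.113,  1.568,  0.115]), 'contact_force': array([ 0.733,  0.18 , -0.598]), 'ft_torque': array([ 0.081,  0.04 , -0.031]), 'grip_width': np.float64(1.001), 'joint_pos': array([-0.234,  0.295,  0.671,  1.666, -0.192,  1.248,  0.622])}
```

View pics/w2.png

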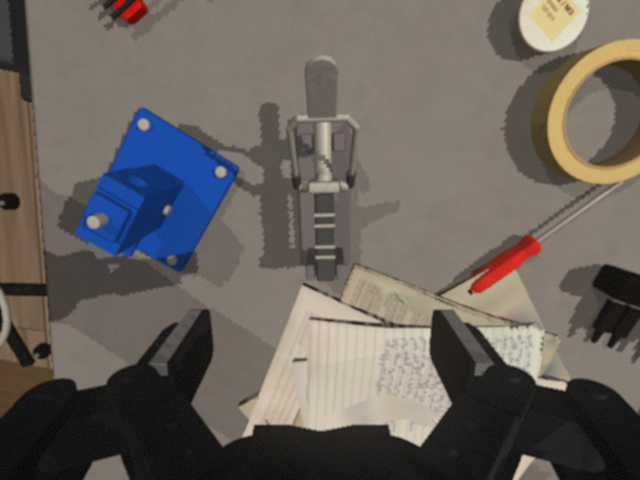

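```bash
python3 - <<'E'
from h import *
crop('w2',265,40,120,250,'c6',3 if 0 else 2.4)
crop('w2',285,160,80,130,'c7',4.5)
for q in (1.0,1.1,1.2):
    pass
d=np.array([-.1477,.989]); g=np.array([564.9,-217.2])
for a,z in((-36,57),(32,61),(40,61),(106,50)): print(a,proj('w2',[*(g+a*d),z]))
E
```

```text
-36 [322.3302963  283.49677363]
32 [322.19537592 195.27721744]
40 [322.17568117 183.73431113]
106 [321.95318951  81.9986366 ]
```

View pics/c7.png

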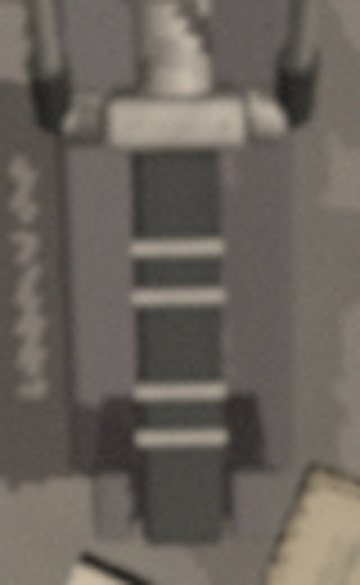

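```bash
python3 - <<'E'
from h import *
a=onz('w2',324.3,181.6,61);b=onz('w2',324.4,192.4,61);e=onz('w2',325.4,279.5,57)
print(a,b,e,a-e,np.linalg.norm(a-e)); d=(a-e)[:2]; print(np.degrees(np.arctan2(d[1],d[0])))
u=d/np.linalg.norm(d); print('grip from collar',a[:2]-40*u,'from end',e[:2]+36*u)
R=Ro.from_rotvec(st()['eef_rot']).as_matrix();print(R.round(3),np.degrees(np.arctan2(R[1,1],R[0,1])))
E
```

```text
[ 560.22478197 -175.98029308   61.        ] [ 561.394303   -183.34405182   61.        ] [ 572.03756364 -249.23534923   57.        ] [-11.81278167  73.25505615   4.        ] 74.30911829882015
99.16040317202726
grip from collar [ 566.59273975 -215.47015398] from end [ 566.30640163 -213.69447442]
{'t': np.float64(3.75), 'tool_pos': array([ 564.01 , -215.218,  349.464]), 'eef_rot': array([-0.114,  1.568,  0.117]), 'contact_force': array([0.265, 1.072, 0.319]), 'ft_torque': array([ 0.016,  0.006, -0.057]), 'grip_width': np.float64(1.001), 'joint_pos': array([-0.235,  0.294,  0.67 ,  1.666, -0.193,  1.248,  0.622])}
[[-0.    -0.147  0.989]
 [ 0.002  0.989  0.147]
 [-1.     0.002  0.   ]] 98.44904137651167
```

Emit:
{"name": "carry_out", "arguments": {"targets": [[0, [0.8, -0.2, 0.05], 0], [0, [0.8, 0, 0], 0], [0, [0.8, 0, 0], 0], [0, [0.8, 0, 0], 0], [0, [0.7, 0, 0], 0], [0, [0.6, 0, 0], 0], [0, [0.6, 0, 0], 0], [0, [0.4, 0, 0], 0], [0, [0.2, 0, 0], 0], [0, [0.1, 0, 0], 0], [0, [0, 0, 0], 0], [0, [0, 0, 0], 0]]}}

```text
t: 4.75
tool_pos: [566.2, -221.3, 205.4]
eef_rot: [-0.115, 1.567, 0.115]
contact_force: [0.4, -0.3, 0.7]
grip_width: 0.999
```

```bash
python3 - <<'E'
from h import *
st(); snap('wrist','w3'); snap('scene','s3'); crop('s3',300,180,160,190,'c8',3); st()
E
```

```text
{'t': np.float64(4.75), 'tool_pos': array([ 566.162, -221.321,  205.439]), 'eef_rot': array([-0.115,  1.567,  0.115]), 'contact_force': array([ 0.433, -0.334,  0.696]), 'ft_torque': array([ 0.015, -0.003,  0.008]), 'grip_width': np.float64(0.999), 'joint_pos': array([-0.17 ,  0.46 ,  0.616,  1.785, -0.311,  0.994,  0.715])}
{'t': np.float64(4.85), 'tool_pos': array([ 566.141, -221.614,  205.659]), 'eef_rot': array([-0.115,  1.566,  0.115]), 'contact_force': array([ 0.076, -0.138,  0.469]), 'ft_torque': array([ 0.029, -0.042,  0.012]), 'grip_width': np.float64(0.999), 'joint_pos': array([-0.17 ,  0.46 ,  0.616,  1.785, -0.311,  0.994,  0.715])}
```

View pics/w3.png

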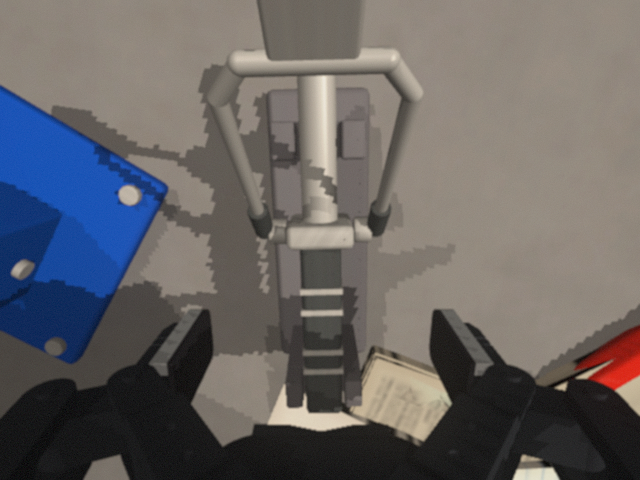

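View pics/c8.png

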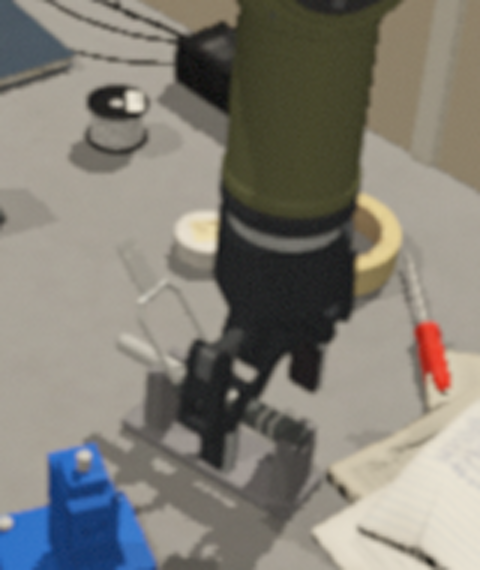

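Emit:
{"name": "carry_out", "arguments": {"targets": [[0, [0, 0, 0], -0.1], [0.5, [0, 0, 0], 0], [1, [0, 0, 0], 0], [1, [0, 0, 0], 0], [1, [0, 0, 0], 0], [1, [0, 0, 0], 0], [1, [0, 0, 0], 0], [1, [0, 0, 0], 0], [1, [0, 0, 0], 0], [1, [0, 0, 0], 0]], "squeeze": 60}}

```text
t: 5.68
tool_pos: [565.9, -221.5, 204.9]
eef_rot: [-0.123, 1.567, 0.123]
contact_force: [0.9, 0.4, 1.3]
grip_width: 0.154
```

```bash
python3 - <<'E'
from h import *
st(); snap('wrist','w4'); st()
E
```

```text
{'t': np.float64(5.683), 'tool_pos': array([ 565.926, -221.513,  204.876]), 'eef_rot': array([-0.123,  1.567,  0.123]), 'contact_force': array([0.928, 0.441, 1.308]), 'ft_torque': array([ 0.   , -0.068, -0.062]), 'grip_width': np.float64(0.154), 'joint_pos': array([-0.168,  0.46 ,  0.614,  1.786, -0.31 ,  0.993,  0.725])}
{'t': np.float64(5.733), 'tool_pos': array([ 565.925, -221.476,  204.867]), 'eef_rot': array([-0.123,  1.567,  0.123]), 'contact_force': array([0.812, 0.043, 1.676]), 'ft_torque': array([ 0.052, -0.168,  0.044]), 'grip_width': np.float64(0.152), 'joint_pos': array([-0.168,  0.46 ,  0.614,  1.786, -0.31 ,  0.993,  0.725])}
```

View pics/w4.png

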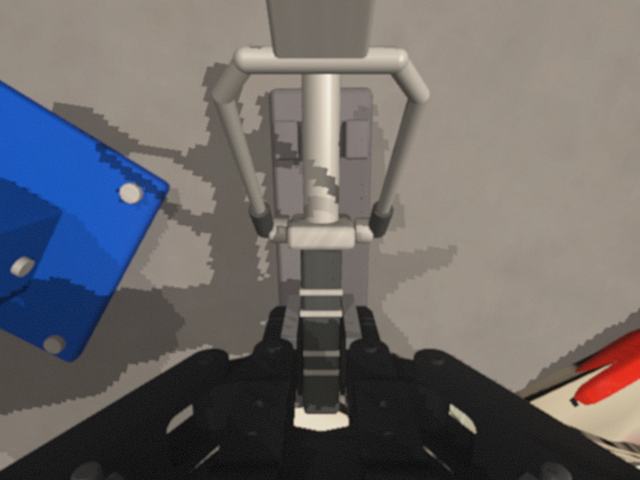

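```bash
python3 - <<'E'
from h import *
crop('w4',260,190,120,70,'c9',6)
o=st(); R=Ro.from_rotvec(o['eef_rot']).as_matrix(); p=np.array(o['tool_pos'])
for u,v,z in((321,222,61),(321,248,61),(321,412,57),(321,75,56)):
    X=onz('w4',u,v,z); print(X.round(1),(R.T@(X-p)).round(2))
E
```

```text
{'t': np.float64(5.733), 'tool_pos': array([ 565.925, -221.476,  204.867]), 'eef_rot': array([-0.123,  1.567,  0.123]), 'contact_force': array([0.812, 0.043, 1.676]), 'ft_torque': array([ 0.052, -0.168,  0.044]), 'grip_width': np.float64(0.152), 'joint_pos': array([-0.168,  0.46 ,  0.614,  1.786, -0.31 ,  0.993,  0.725])}
[ 559. -175.   61.] [143.86  46.98   0.28]
[ 560.3 -183.4   61. ] [143.86  38.48   0.28]
[ 570.7 -249.4   57. ] [147.87 -28.32   0.3 ]
[ 552.3 -132.9   56. ] [148.86  89.66   0.27]
```

View pics/c9.png

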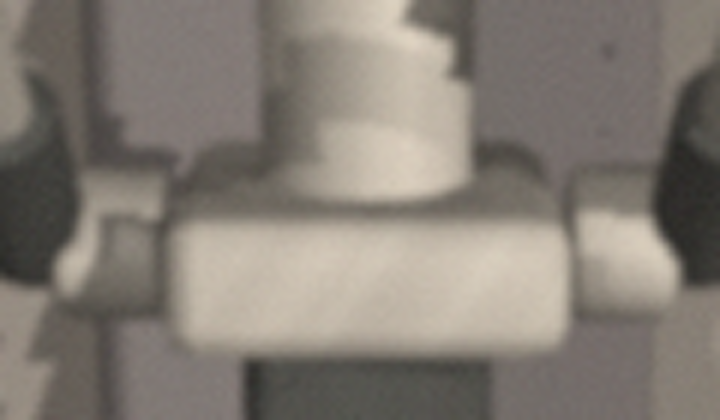

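Emit:
{"name": "carry_out", "arguments": {"targets": [[1, [-0.1, 0, 0], 0], [1, [-0.2, 0, 0], 0], [1, [-0.3, 0, 0], 0], [1, [-0.4, 0, 0], 0], [1, [-0.4, 0, 0], 0], [1, [-0.3, 0, 0], 0], [1, [-0.1, 0, 0], 0], [1, [0, 0, 0], 0], [1, [0, 0, 0], 0]]}}

```text
t: 6.48
tool_pos: [565.6, -221.5, 249.9]
eef_rot: [-0.123, 1.567, 0.123]
contact_force: [0.6, 0.1, -2.1]
grip_width: 0.15
```

```bash
python3 - <<'E'
from h import *
st()
plan([548,6,250],76.86,14,hand=1)
E
```

```text
{'t': np.float64(6.483), 'tool_pos': array([ 565.613, -221.465,  249.856]), 'eef_rot': array([-0.123,  1.567,  0.123]), 'contact_force': array([ 0.612,  0.087, -2.071]), 'ft_torque': array([-0.019, -0.071,  0.03 ]), 'grip_width': np.float64(0.15), 'joint_pos': array([-0.19 ,  0.404,  0.637,  1.755, -0.27 ,  1.071,  0.696])}
[[1,[0.0,0.65,0.05],np.float64(0.26)],[1,[0.0,0.65,0.03],np.float64(0.26)],[1,[0.0,0.65,0.02],np.float64(0.26)],[1,[0.0,0.65,0.0],np.float64(0.26)],[1,[0.0,0.65,-0.02],np.float64(0.26)],[1,[0.0,0.65,-0.04],np.float64(0.27)],[1,[0.0,0.65,-0.05],np.float64(0.26)],[1,[0.0,0.65,-0.07],np.float64(0.27)],[1,[0.0,0.65,-0.09],np.float64(0.26)],[1,[0.0,0.64,-0.11],np.float64(0.27)],[1,[0.0,0.64,-0.13],np.float64(0.26)],[1,[0.0,0.64,-0.14],np.float64(0.27)],[1,[0.0,0.63,-0.17],np.float64(0.26)],[1,[-0.01,0.62,-0.18],np.float64(0.27)]]
end [547.92   5.9  250.11] 76.84 yaw0 98.978
```

Emit:
{"name": "carry_out", "arguments": {"targets": [[1, [0, 0.65, 0.05], 0.3], [1, [0, 0.65, 0.05], 0.3], [1, [0, 0.65, 0], 0.3], [1, [0, 0.65, 0], 0.3], [1, [0, 0.65, 0], 0.3], [1, [0, 0.65, -0.05], 0.35], [1, [0, 0.65, -0.05], 0.35], [1, [0, 0.65, -0.1], 0.35], [1, [0, 0.65, -0.1], 0.35], [1, [0, 0.5, -0.1], 0.35], [1, [0, 0.4, -0.15], 0.4], [1, [0, 0.2, -0.15], 0]]}}

```text
t: 7.48
tool_pos: [551.4, -44.2, 249.0]
eef_rot: [0.176, 1.565, -0.176]
contact_force: [1.3, 0.5, -2.0]
grip_width: 0.15
```

Emit:
{"name": "carry_out", "arguments": {"targets": [[1, [0, 0, 0], 0], [1, [0, 0, 0], 0], [1, [0, 0, 0], 0]]}}

```text
t: 7.73
tool_pos: [551.6, -47.0, 249.7]
eef_rot: [0.177, 1.563, -0.178]
contact_force: [-0.1, 0.1, -1.6]
grip_width: 0.149
```

```bash
python3 - <<'E'
from h import *
o=st(); snap('wrist','w5'); snap('scene','s5'); crop('s5',220,170,200,150,'c10',4);crop('w5',170,0,300,280,'c11',2.1)
plan([548,6,250],76.86,3,hand=1)
E
```

```text
{'t': np.float64(7.733), 'tool_pos': array([551.559, -47.   , 249.671]), 'eef_rot': array([ 0.177,  1.563, -0.178]), 'contact_force': array([-0.097,  0.099, -1.565]), 'ft_torque': array([-0.102,  0.007, -0.07 ]), 'grip_width': np.float64(0.149), 'joint_pos': array([-0.541,  0.288,  0.663,  1.89 , -0.205,  1.031, -0.017])}
[[1,[0.0,0.68,-0.21],np.float64(0.01)],[1,[-0.01,0.68,-0.21],np.float64(0.01)],[1,[0.0,0.68,-0.2],np.float64(0.01)]]
end [548.05   6.08 249.99] 76.83 yaw0 77.011
```

View pics/w5.png

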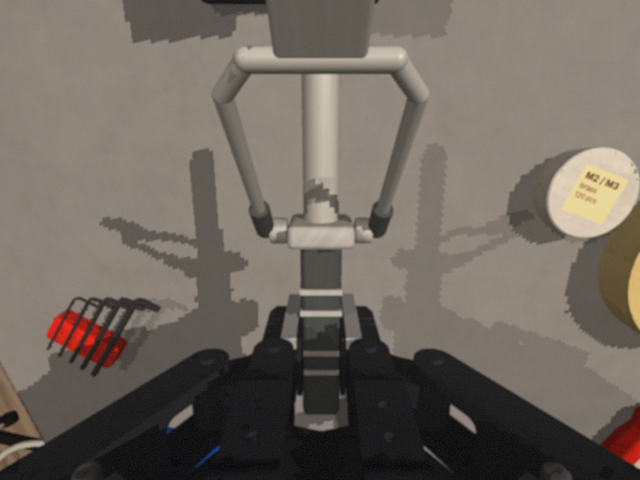

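View pics/c10.png

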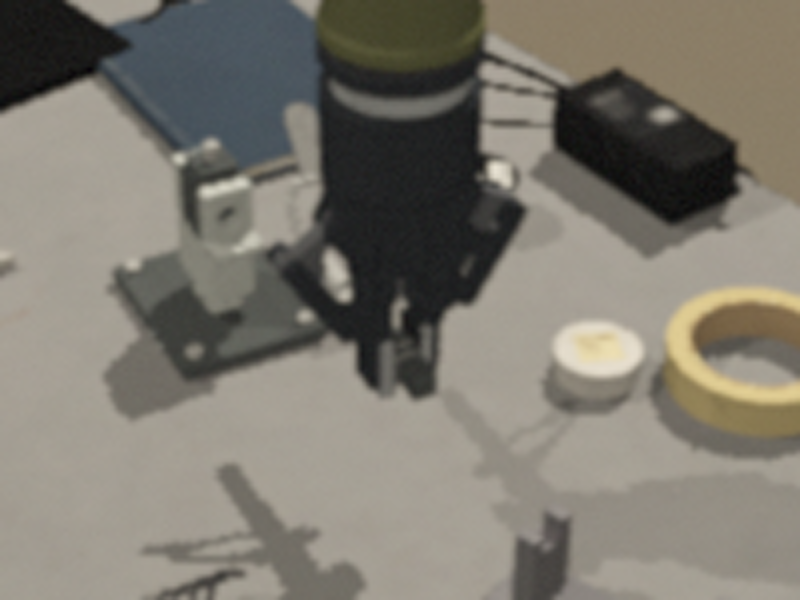

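```bash
python3 - <<'E'
from h import *
n=np.array([.2274,.9738,0]); E=np.array([574.41,119.28,0])
for u,v in((227,213),(231,212)):
    o,d=ray('s5',220+u/4,170+v/4); X=o+d*((E-o)@n)/(d@n); print(X, (X-E)@[-.9738,.2274,0])
E
```

```text
[573.83867734 119.41341423  79.28907216] 0.5866924050709115
[576.17349547 118.86819175  79.21821407] -1.810937081347546
```

Emit:
{"name": "carry_out", "arguments": {"targets": [[1, [0, 0.5, -0.15], 0], [1, [0, 0.5, -0.15], 0], [1, [0, 0.5, -0.15], 0], [1, [0, 0.3, -0.1], 0], [1, [0, 0.2, -0.05], 0], [1, [0, 0, 0], 0], [1, [0, 0, 0], 0], [1, [0, 0, 0], 0], [1, [0, 0, 0], 0]]}}

```text
t: 8.58
tool_pos: [548.3, 5.1, 249.8]
eef_rot: [0.178, 1.563, -0.178]
contact_force: [-0.5, -0.2, -1.6]
grip_width: 0.154
```

```bash
python3 - <<'E'
from h import *
o=st(); snap('wrist','w6'); snap('scene','s6'); snap('top','t6');crop('s6',220,170,200,150,'c12',4);crop('t6',230,180,120,90,'c13',6)
plan([548,6,250],76.86,3,hand=1)
E
```

```text
{'t': np.float64(8.583), 'tool_pos': array([548.255,   5.059, 249.791]), 'eef_rot': array([ 0.178,  1.563, -0.178]), 'contact_force': array([-0.489, -0.15 , -1.599]), 'ft_torque': array([-0.075, -0.004,  0.014]), 'grip_width': np.float64(0.154), 'joint_pos': array([-0.62 ,  0.272,  0.64 ,  1.902, -0.188,  1.027, -0.126])}
[[1,[0.0,0.01,0.0],np.float64(0.01)],[1,[-0.01,0.0,-0.01],np.float64(0.01)],[1,[0.0,0.01,0.0],np.float64(0.01)]]
end [548.1    6.03 249.98] 76.85 yaw0 77.027
```

View pics/w6.png

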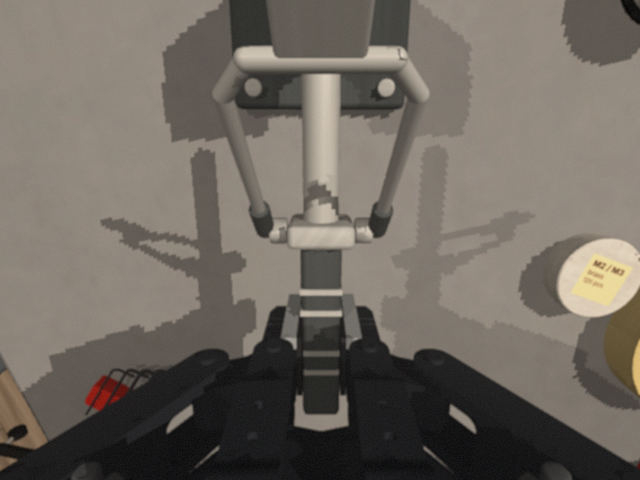

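View pics/c12.png

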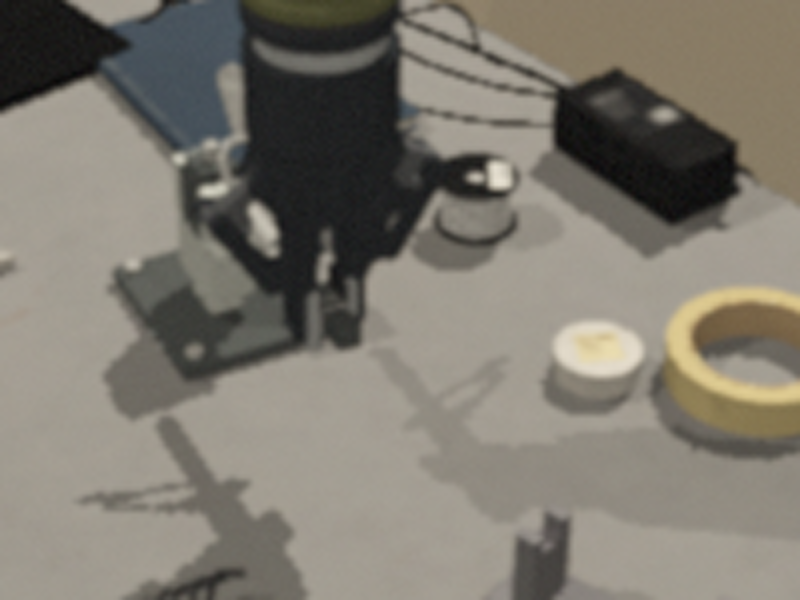

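View pics/c13.png

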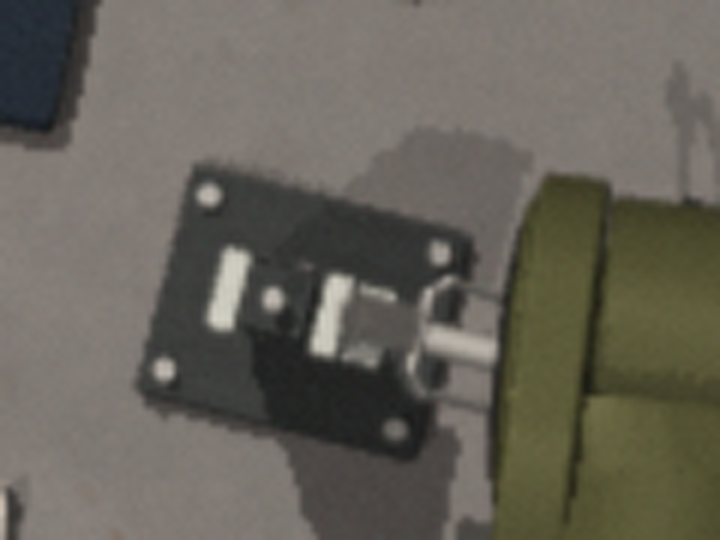

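Emit:
{"name": "carry_out", "arguments": {"targets": [[1, [0.2, 0, 0], 0], [1, [0.2, 0, 0], 0], [1, [0.15, 0, 0], 0], [1, [0.1, 0, 0], 0], [1, [0, 0, 0], 0], [1, [0, 0, 0], 0]]}}

```text
t: 9.23
tool_pos: [548.2, 6.1, 233.2]
eef_rot: [0.177, 1.564, -0.177]
contact_force: [-0.4, 0.0, -1.9]
grip_width: 0.152
```

Emit:
{"name": "carry_out", "arguments": {"targets": [[1, [0.04, 0, 0], 0], [1, [0.04, 0, 0], 0], [1, [0, 0, 0], 0]]}}

```text
t: 9.48
tool_pos: [548.2, 6.1, 231.4]
eef_rot: [0.177, 1.563, -0.177]
contact_force: [-0.2, -0.4, -1.7]
grip_width: 0.151
```

Emit:
{"name": "carry_out", "arguments": {"targets": [[1, [0.04, 0, 0], 0], [1, [0, 0, 0], 0]]}}

```text
t: 9.65
tool_pos: [548.2, 6.1, 230.4]
eef_rot: [0.177, 1.564, -0.177]
contact_force: [0.1, 0.4, -1.3]
grip_width: 0.152
```

Emit:
{"name": "carry_out", "arguments": {"targets": [[1, [0.04, 0, 0], 0], [1, [0, 0, 0], 0]]}}

```text
t: 9.82
tool_pos: [548.2, 6.1, 229.3]
eef_rot: [0.177, 1.564, -0.177]
contact_force: [-0.3, 0.3, -2.2]
grip_width: 0.151
```

Free so far (axis about 74.4). Continue in sub-millimetre steps.

Emit:
{"name": "carry_out", "arguments": {"targets": [[1, [0.02, 0, 0], 0], [1, [0, 0, 0], 0]]}}

```text
t: 9.98
tool_pos: [548.2, 6.1, 228.9]
eef_rot: [0.177, 1.564, -0.177]
contact_force: [0.1, -0.8, -1.4]
grip_width: 0.152
```

Emit:
{"name": "carry_out", "arguments": {"targets": [[1, [0.02, 0, 0], 0], [1, [0, 0, 0], 0]]}}

```text
t: 10.15
tool_pos: [548.2, 6.1, 228.4]
eef_rot: [0.177, 1.564, -0.177]
contact_force: [-0.1, 0.3, -2.6]
grip_width: 0.153
```

Emit:
{"name": "carry_out", "arguments": {"targets": [[1, [0.02, 0, 0], 0], [1, [0, 0, 0], 0]]}}

```text
t: 10.32
tool_pos: [548.2, 6.0, 227.9]
eef_rot: [0.177, 1.564, -0.177]
contact_force: [0.6, -0.7, -2.1]
grip_width: 0.152
```

Emit:
{"name": "carry_out", "arguments": {"targets": [[1, [0.02, 0, 0], 0], [1, [0, 0, 0], 0]]}}

```text
t: 10.48
tool_pos: [548.2, 6.1, 227.4]
eef_rot: [0.177, 1.564, -0.177]
contact_force: [-0.1, -0.1, -1.8]
grip_width: 0.15
```

```bash
python3 - <<'E'
from h import *
o=st()
E
```

```text
{'t': np.float64(10.483), 'tool_pos': array([548.195,   6.068, 227.394]), 'eef_rot': array([ 0.177,  1.564, -0.177]), 'contact_force': array([-0.056, -0.096, -1.827]), 'ft_torque': array([-0.043, -0.016,  0.046]), 'grip_width': np.float64(0.15), 'joint_pos': array([-0.609,  0.304,  0.63 ,  1.919, -0.213,  0.985, -0.107])}
```

Emit:
{"name": "carry_out", "arguments": {"targets": [[1, [0.02, 0, 0], 0], [1, [0, 0, 0], 0]]}}

```text
t: 10.65
tool_pos: [548.2, 6.0, 226.9]
eef_rot: [0.177, 1.564, -0.177]
contact_force: [0.2, 0.4, -1.7]
grip_width: 0.155
```

Emit:
{"name": "carry_out", "arguments": {"targets": [[1, [0.02, 0, 0], 0], [1, [0, 0, 0], 0]]}}

```text
t: 10.82
tool_pos: [548.3, 6.1, 226.4]
eef_rot: [0.177, 1.563, -0.177]
contact_force: [0.3, -0.4, -0.7]
grip_width: 0.152
```

Emit:
{"name": "carry_out", "arguments": {"targets": [[1, [0.02, 0, 0], 0], [1, [0, 0, 0], 0]]}}

```text
t: 10.98
tool_pos: [548.3, 6.0, 226.0]
eef_rot: [0.177, 1.563, -0.177]
contact_force: [0.2, 1.1, -1.1]
grip_width: 0.153
```

Emit:
{"name": "carry_out", "arguments": {"targets": [[1, [0.02, 0, 0], 0], [1, [0, 0, 0], 0]]}}

```text
t: 11.15
tool_pos: [548.3, 6.0, 225.6]
eef_rot: [0.177, 1.563, -0.177]
contact_force: [-0.6, -0.3, 0.5]
grip_width: 0.148
```

Emit:
{"name": "carry_out", "arguments": {"targets": [[1, [0.02, 0, 0], 0], [1, [0, 0, 0], 0]]}}

```text
t: 11.32
tool_pos: [548.3, 6.0, 225.1]
eef_rot: [0.177, 1.563, -0.177]
contact_force: [-1.0, -1.5, 1.8]
grip_width: 0.148
```

```bash
python3 - <<'E'
from h import *
o=st()
E
```

```text
{'t': np.float64(11.317), 'tool_pos': array([548.318,   5.988, 225.137]), 'eef_rot': array([ 0.177,  1.563, -0.177]), 'contact_force': array([-1.001, -1.526,  1.822]), 'ft_torque': array([0.101, 0.101, 0.084]), 'grip_width': np.float64(0.148), 'joint_pos': array([-0.607,  0.307,  0.629,  1.921, -0.216,  0.98 , -0.105])}
```

Emit:
{"name": "carry_out", "arguments": {"targets": [[1, [-0.1, 0, 0], 0], [1, [-0.12, 0, 0], 0], [1, [-0.1, 0, 0], 0], [1, [0, 0, 0], 0], [1, [0, 0, 0], 0]]}}

```text
t: 11.73
tool_pos: [548.3, 6.1, 233.1]
eef_rot: [0.177, 1.563, -0.177]
contact_force: [0.6, 0.2, -1.8]
grip_width: 0.149
```

```bash
python3 - <<'E'
from h import *
o=st(); p6=np.array([548.255,5.059,249.791]); R=Ro.from_rotvec([.178,1.563,-.178]).as_matrix()
b=[onz('w6',u,v,13) for u,v in((253,88),(387,87))]
for X in b+[sum(b)/2,onz('w6',321,150,101),onz('w6',321.3,225,106)]: print(X.round(1),(R.T@(X-p6)).round(2))
d=b[1]-b[0];print(np.degrees(np.arctan2(d[1],d[0]))+90)
crop('w6',220,40,200,220,'c14',3)
snap('wrist','w7');snap('top','t7');crop('t7',230,180,120,90,'c15',6)
E
```

```text
{'t': np.float64(11.733), 'tool_pos': array([548.262,   6.121, 233.117]), 'eef_rot': array([ 0.177,  1.563, -0.177]), 'contact_force': array([ 0.575,  0.195, -1.77 ]), 'ft_torque': array([-0.039,  0.005, -0.027]), 'grip_width': np.float64(0.149), 'joint_pos': array([-0.612,  0.296,  0.632,  1.915, -0.207,  0.995, -0.112])}
[536.1 105.4  13. ] [236.78  94.98 -34.48]
[603.1  90.4  13. ] [236.81  95.45  34.13]
[569.6  97.9  13. ] [ 2.368e+02  9.522e+01 -1.800e-01]
[564.1  71.8 101. ] [148.79  68.58   0.36]
[559.1  49.9 106. ] [143.79  46.12   0.46]
77.3989238362415
```

View pics/c14.png

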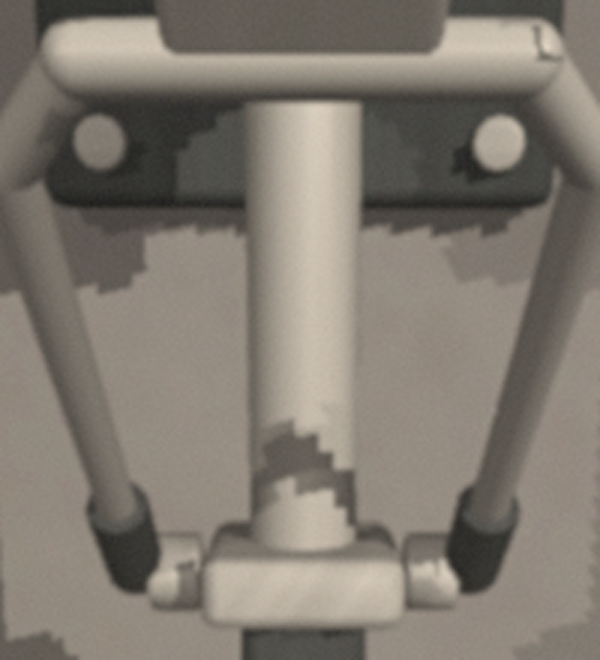

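View pics/c15.png

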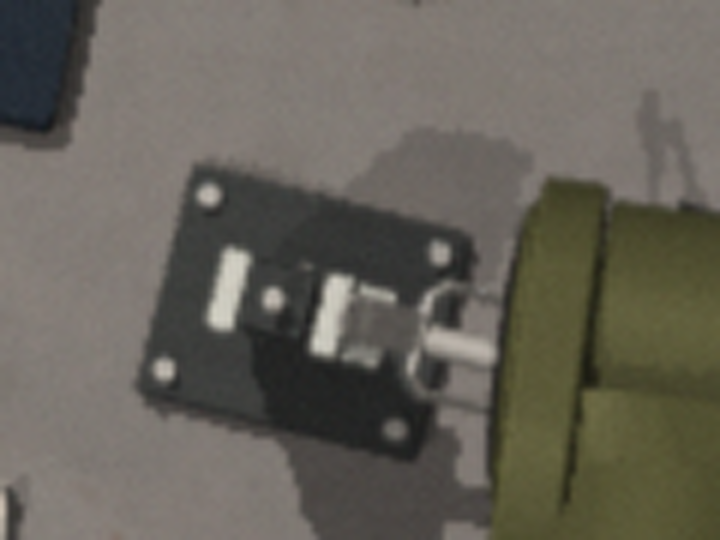

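Emit:
{"name": "carry_out", "arguments": {"targets": [[1, [0, 0.08, -0.02], 0], [1, [0, 0.08, 0], 0], [1, [0, 0, 0], 0]]}}

```text
t: 12.08
tool_pos: [548.7, 10.8, 232.8]
eef_rot: [0.177, 1.564, -0.176]
contact_force: [0.1, 1.0, -1.8]
grip_width: 0.15
```

Emit:
{"name": "carry_out", "arguments": {"targets": [[1, [0, 0.06, 0], 0], [1, [0, 0.06, 0], 0], [1, [0, 0, 0], 0]]}}

```text
t: 12.33
tool_pos: [549.4, 13.5, 232.9]
eef_rot: [0.177, 1.564, -0.176]
contact_force: [0.3, -0.1, -1.2]
grip_width: 0.154
```

Emit:
{"name": "carry_out", "arguments": {"targets": [[1, [0, 0.06, 0], 0], [1, [0, 0.06, 0], 0], [1, [0, 0, 0], 0]]}}

```text
t: 12.58
tool_pos: [550.1, 16.3, 233.0]
eef_rot: [0.177, 1.563, -0.177]
contact_force: [-0.7, 0.2, -1.5]
grip_width: 0.149
```

Emit:
{"name": "carry_out", "arguments": {"targets": [[1, [0, 0.06, 0], 0], [1, [0, 0.06, 0], 0], [1, [0, 0, 0], 0]]}}

```text
t: 12.83
tool_pos: [550.7, 19.2, 233.0]
eef_rot: [0.177, 1.563, -0.177]
contact_force: [-0.7, 0.0, -1.8]
grip_width: 0.153
```

Emit:
{"name": "carry_out", "arguments": {"targets": [[1, [0, 0.08, 0], 0], [1, [0, 0.08, 0], 0], [1, [0, 0, 0], 0]]}}

```text
t: 13.08
tool_pos: [551.6, 23.3, 233.0]
eef_rot: [0.177, 1.563, -0.176]
contact_force: [1.5, 0.9, -1.2]
grip_width: 0.152
```

Emit:
{"name": "carry_out", "arguments": {"targets": [[1, [0, 0.1, 0], 0], [1, [0, 0.1, 0], 0], [1, [0, 0, 0], 0]]}}

```text
t: 13.33
tool_pos: [552.8, 28.4, 233.0]
eef_rot: [0.177, 1.563, -0.176]
contact_force: [-0.5, 0.2, -1.8]
grip_width: 0.152
```

```bash
python3 - <<'E'
from h import *
o=st()
E
```

```text
{'t': np.float64(13.333), 'tool_pos': array([552.791,  28.395, 232.978]), 'eef_rot': array([ 0.177,  1.563, -0.176]), 'contact_force': array([-0.485,  0.191, -1.842]), 'ft_torque': array([-0.037,  0.002,  0.023]), 'grip_width': np.float64(0.152), 'joint_pos': array([-0.638,  0.306,  0.62 ,  1.902, -0.21 ,  0.998, -0.15 ])}
```

Emit:
{"name": "carry_out", "arguments": {"targets": [[1, [0, 0.12, 0], 0], [1, [0, 0.12, 0], 0], [1, [0, 0.12, 0], 0], [1, [0, 0, 0], 0]]}}

```text
t: 13.67
tool_pos: [554.8, 37.4, 232.9]
eef_rot: [0.177, 1.564, -0.176]
contact_force: [-1.6, 0.1, -2.2]
grip_width: 0.15
```

Emit:
{"name": "carry_out", "arguments": {"targets": [[1, [0, 0.12, 0], 0], [1, [0, 0.12, 0], 0], [1, [0, 0.12, 0], 0], [1, [0, 0, 0], 0]]}}

```text
t: 14.0
tool_pos: [556.8, 46.1, 233.0]
eef_rot: [0.177, 1.564, -0.176]
contact_force: [0.8, 0.9, -1.7]
grip_width: 0.152
```

Emit:
{"name": "carry_out", "arguments": {"targets": [[1, [0, 0.12, 0], 0], [1, [0, 0.12, 0], 0], [1, [0, 0.12, 0], 0], [1, [0, 0, 0], 0]]}}

```text
t: 14.33
tool_pos: [558.8, 54.9, 233.0]
eef_rot: [0.177, 1.563, -0.176]
contact_force: [-0.1, 0.6, -2.3]
grip_width: 0.149
```

```bash
python3 - <<'E'
from h import *
st();snap('wrist','w8');snap('top','t8');snap('scene','s8');crop('s8',200,150,200,150,'c16',4);crop('t8',230,180,120,90,'c17',5)
E
```

```text
{'t': np.float64(14.333), 'tool_pos': array([558.847,  54.867, 232.985]), 'eef_rot': array([ 0.177,  1.563, -0.176]), 'contact_force': array([-0.069,  0.619, -2.26 ]), 'ft_torque': array([-0.009,  0.056, -0.03 ]), 'grip_width': np.float64(0.149), 'joint_pos': array([-0.667,  0.321,  0.606,  1.882, -0.215,  1.003, -0.193])}
```

View pics/w8.png

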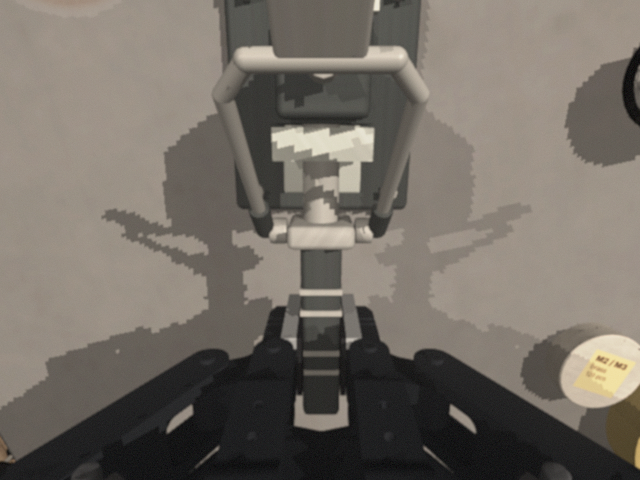

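View pics/c16.png

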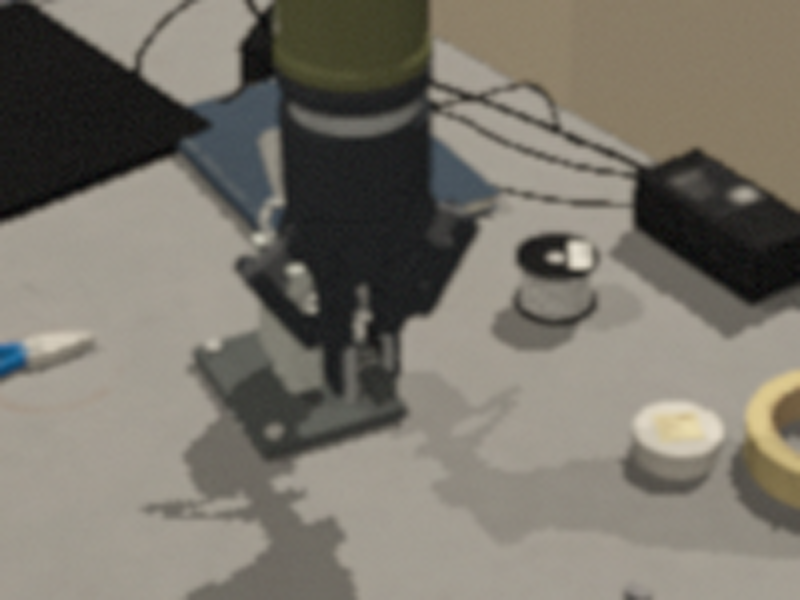

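View pics/c17.png

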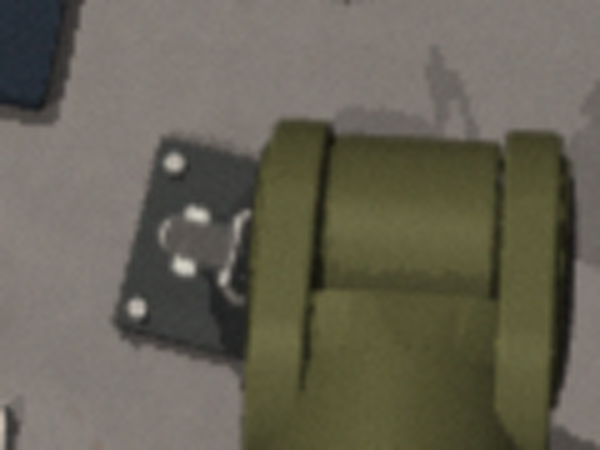

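Emit:
{"name": "carry_out", "arguments": {"targets": [[1, [0, 0.12, 0], 0], [1, [0, 0.12, 0], 0], [1, [0, 0.12, 0], 0], [1, [0, 0, 0], 0]]}}

```text
t: 14.82
tool_pos: [560.9, 63.8, 233.0]
eef_rot: [0.177, 1.563, -0.176]
contact_force: [0.1, 0.1, -0.7]
grip_width: 0.151
```

Emit:
{"name": "carry_out", "arguments": {"targets": [[1, [0, 0.1, 0], 0], [1, [0, 0.1, 0], 0], [1, [0, 0, 0], 0]]}}

```text
t: 15.07
tool_pos: [562.0, 68.3, 233.0]
eef_rot: [0.177, 1.563, -0.176]
contact_force: [-0.3, 0.6, -2.5]
grip_width: 0.152
```

Emit:
{"name": "carry_out", "arguments": {"targets": [[1, [0, 0.04, 0], 0], [1, [0, 0.04, 0], 0], [1, [0, 0, 0], 0]]}}

```text
t: 15.32
tool_pos: [562.3, 69.7, 233.0]
eef_rot: [0.177, 1.563, -0.177]
contact_force: [0.2, -0.8, -2.1]
grip_width: 0.151
```

Emit:
{"name": "carry_out", "arguments": {"targets": [[1, [0, 0.04, 0], 0], [1, [0, 0, 0], 0]]}}

```text
t: 15.48
tool_pos: [562.5, 70.6, 233.0]
eef_rot: [0.177, 1.563, -0.177]
contact_force: [-0.4, 0.7, -1.8]
grip_width: 0.151
```

Emit:
{"name": "carry_out", "arguments": {"targets": [[1, [0, 0.04, 0], 0], [1, [0, 0, 0], 0]]}}

```text
t: 15.65
tool_pos: [562.8, 71.6, 233.0]
eef_rot: [0.177, 1.563, -0.177]
contact_force: [-0.7, -0.4, -1.8]
grip_width: 0.148
```

Emit:
{"name": "carry_out", "arguments": {"targets": [[1, [0, 0.03, 0], 0], [1, [0, 0, 0], 0]]}}

```text
t: 15.82
tool_pos: [562.9, 72.4, 233.0]
eef_rot: [0.177, 1.563, -0.177]
contact_force: [0.2, -0.4, -1.8]
grip_width: 0.149
```

Emit:
{"name": "carry_out", "arguments": {"targets": [[1, [0, 0.03, 0], 0], [1, [0, 0, 0], 0]]}}

```text
t: 15.98
tool_pos: [563.1, 73.1, 233.0]
eef_rot: [0.177, 1.563, -0.177]
contact_force: [0.3, 0.1, -1.7]
grip_width: 0.149
```

Emit:
{"name": "carry_out", "arguments": {"targets": [[1, [0, 0.03, 0], 0], [1, [0, 0, 0], 0]]}}

```text
t: 16.15
tool_pos: [563.3, 73.8, 233.0]
eef_rot: [0.177, 1.563, -0.177]
contact_force: [0.2, 0.4, -2.5]
grip_width: 0.154
```

Emit:
{"name": "carry_out", "arguments": {"targets": [[1, [0, 0.02, 0], 0], [1, [0, 0, 0], 0]]}}

```text
t: 16.32
tool_pos: [563.4, 74.2, 233.0]
eef_rot: [0.177, 1.563, -0.177]
contact_force: [-0.0, 0.1, -1.6]
grip_width: 0.153
```

Emit:
{"name": "carry_out", "arguments": {"targets": [[1, [0, 0.02, 0], 0], [1, [0, 0, 0], 0]]}}

```text
t: 16.48
tool_pos: [563.5, 74.7, 233.0]
eef_rot: [0.177, 1.563, -0.177]
contact_force: [0.2, -0.3, -1.9]
grip_width: 0.151
```

Emit:
{"name": "carry_out", "arguments": {"targets": [[1, [0, 0.02, 0], 0], [1, [0, 0, 0], 0]]}}

```text
t: 16.65
tool_pos: [563.5, 74.8, 233.0]
eef_rot: [0.177, 1.564, -0.178]
contact_force: [-0.9, -0.6, -1.9]
grip_width: 0.147
```

Emit:
{"name": "carry_out", "arguments": {"targets": [[1, [0, 0.02, 0], 0], [1, [0, 0, 0], 0]]}}

```text
t: 16.82
tool_pos: [563.6, 75.0, 232.9]
eef_rot: [0.177, 1.564, -0.178]
contact_force: [-0.7, -2.0, -1.3]
grip_width: 0.154
```

Emit:
{"name": "carry_out", "arguments": {"targets": [[1, [0, 0.02, 0], 0], [1, [0, 0, 0], 0]]}}

```text
t: 16.98
tool_pos: [563.7, 75.2, 232.9]
eef_rot: [0.177, 1.564, -0.179]
contact_force: [-0.7, -3.8, -0.1]
grip_width: 0.153
```

```bash
python3 - <<'E'
from h import *
st();snap('wrist','w9');crop('w9',220,90,200,180,'c18',4)
E
```

```text
{'t': np.float64(16.983), 'tool_pos': array([563.659,  75.184, 232.879]), 'eef_rot': array([ 0.177,  1.564, -0.179]), 'contact_force': array([-0.709, -3.829, -0.094]), 'ft_torque': array([-0.876,  0.239,  0.005]), 'grip_width': np.float64(0.153), 'joint_pos': array([-0.69 ,  0.335,  0.597,  1.864, -0.219,  1.008, -0.228])}
```

View pics/c18.png

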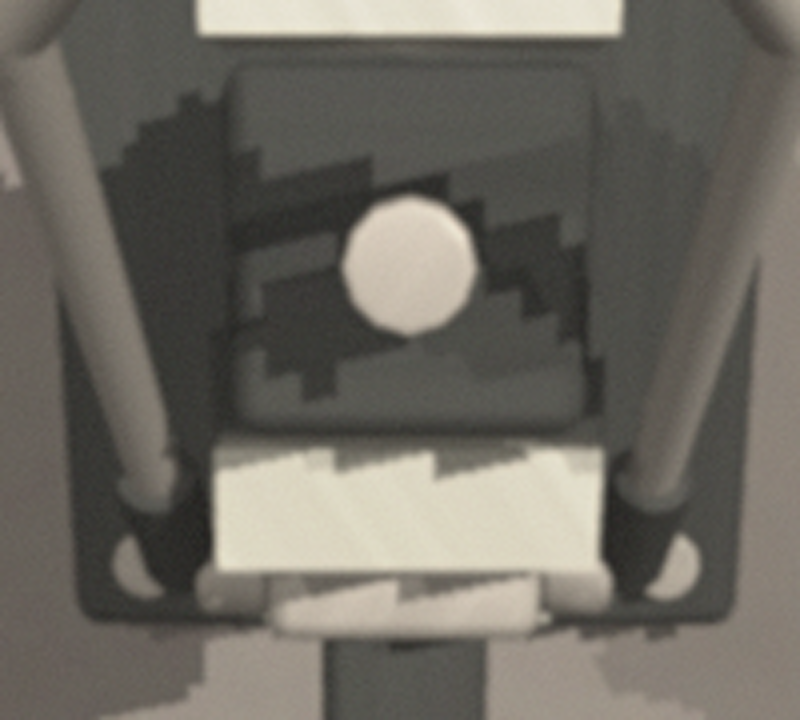

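View pics/w9.png

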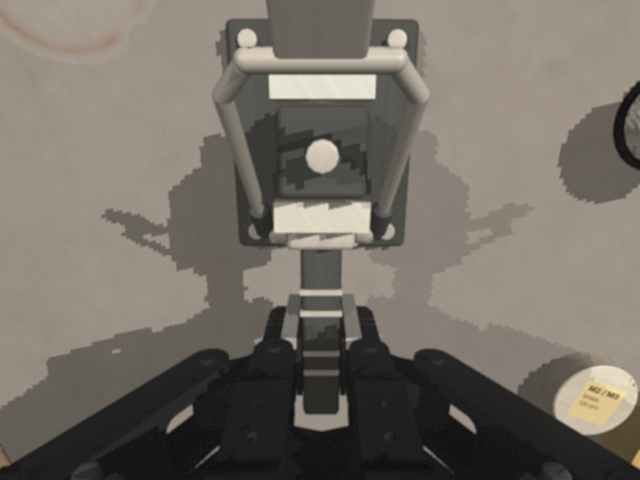

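Emit:
{"name": "carry_out", "arguments": {"targets": [[1, [0, 0, 0], 0], [0.7, [0, 0, 0], 0], [0.4, [0, 0, 0], 0], [0, [0, 0, 0], 0], [0, [0, 0, 0], 0], [0, [0, 0, 0], 0], [0, [0, 0, 0], 0], [0, [0, 0, 0], 0], [0, [0, 0, 0], 0], [0, [0, 0, 0], 0]]}}

```text
t: 17.87
tool_pos: [563.8, 76.1, 233.0]
eef_rot: [0.177, 1.563, -0.177]
contact_force: [-0.0, 0.5, -0.2]
grip_width: 1.002
```

```bash
python3 - <<'E'
from h import *
st();snap('wrist','w10')
E
```

```text
{'t': np.float64(17.867), 'tool_pos': array([563.793,  76.111, 232.974]), 'eef_rot': array([ 0.177,  1.563, -0.177]), 'contact_force': array([-0.012,  0.475, -0.221]), 'ft_torque': array([ 0.041,  0.088, -0.069]), 'grip_width': np.float64(1.002), 'joint_pos': array([-0.69 ,  0.335,  0.596,  1.864, -0.22 ,  1.008, -0.228])}
```

View pics/w10.png

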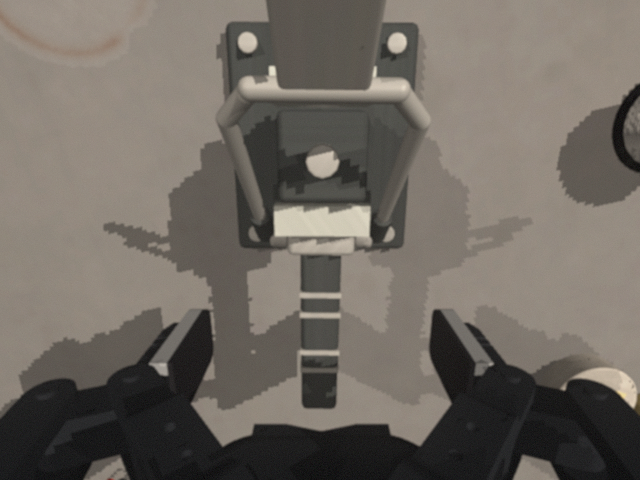

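```bash
python3 - <<'E'
from h import *
crop('w10',220,90,200,180,'c19',4)
E
```

```text
(no output)
```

View pics/c19.png

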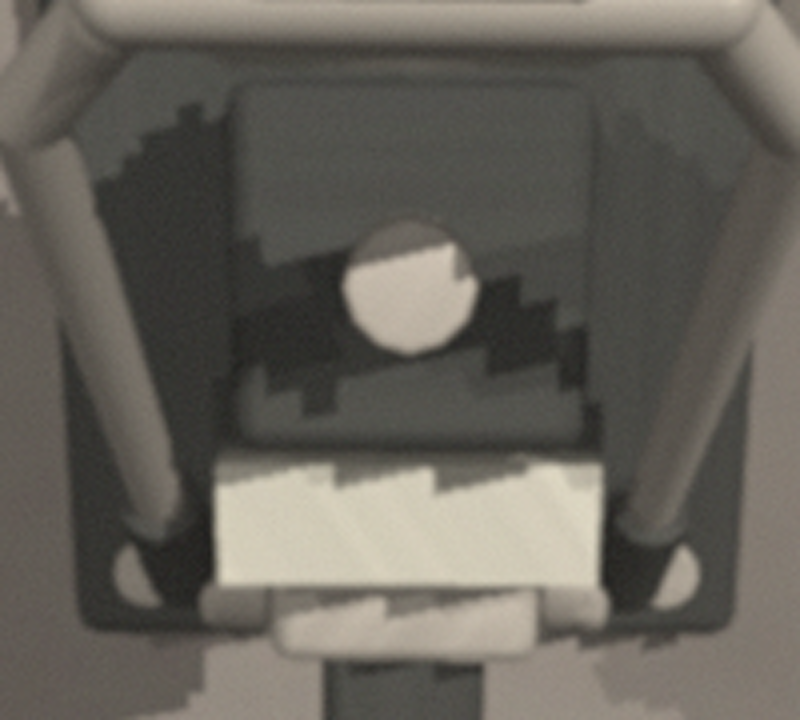

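```bash
python3 - <<'E'
from h import *
n=np.array([.2274,.9738,0])
for f,a,b in(('w9',90+570/4,90+636/4),('w10',90+583/4,90+658/4)):
  for h in (78.1,):
    A=onz(f,321,a,h+18);B=onz(f,321,b,h+11); print(f,(B-A)@n, 'expect -8 at home', A@n-np.array([574.41,119.28,0])@n)
E
```

```text
w9 -7.356622658633702 expect -8 at home 0.11531739067990543
w10 -8.203308339334454 expect -8 at home 0.20849180964344782
```

```bash
python3 - <<'E'
from h import *
E=np.array([574.41,119.28,0]);n=np.array([.2274,.9738,0]);h=77.5
for f,vs in(('w9',63),('w10',93)):
  print(f,vs,[(round(p,2),round(proj(f,E+n*(-4+69*np.cos(p))+[0,0,h+69*np.sin(p)])[1],1)) for p in np.arange(.7,1.2,.05)])
# tool goal poses for ring sweep
def tcp(x,z): return (E+n*x+[0,0,z+173]).round(1)
for x,z in((24,185),(28,165),(85,100)): print(x,z,tcp(x,z))
E
```

```text
w9 63 [(np.float64(0.7), np.float64(20.9)), (np.float64(0.75), np.float64(31.0)), (np.float64(0.8), np.float64(42.6)), (np.float64(0.85), np.float64(55.6)), (np.float64(0.9), np.float64(70.1)), (np.float64(0.95), np.float64(86.0)), (np.float64(1.0), np.float64(103.2)), (np.float64(1.05), np.float64(121.6)), (np.float64(1.1), np.float64(141.0)), (np.float64(1.15), np.float64(161.3))]
w10 93 [(np.float64(0.7), np.float64(27.7)), (np.float64(0.75), np.float64(37.9)), (np.float64(0.8), np.float64(49.5)), (np.float64(0.85), np.float64(62.6)), (np.float64(0.9), np.float64(77.1)), (np.float64(0.95), np.float64(93.0)), (np.float64(1.0), np.float64(110.1)), (np.float64(1.05), np.float64(128.4)), (np.float64(1.1), np.float64(147.8)), (np.float64(1.15), np.float64(167.9))]
24 185 [579.9 142.7 358. ]
28 165 [580.8 146.5 338. ]
85 100 [593.7 202.1 273. ]
```

Emit:
{"name": "carry_out", "arguments": {"targets": [[0, [-0.2, 0, 0], 0], [0, [-0.4, 0, 0], 0], [0, [-0.6, 0, 0], 0], [0, [-0.8, 0, 0], 0], [0, [-0.8, 0, 0], 0], [0.5, [-0.8, 0, 0], 0], [1, [-0.8, 0, 0], 0], [1, [-0.6, 0, 0], 0], [1, [-0.4, 0, 0], 0], [1, [-0.3, 0, 0], 0], [1, [0, 0, 0], 0], [1, [0, 0, 0], 0]]}}

```text
t: 18.92
tool_pos: [563.7, 76.1, 375.4]
eef_rot: [0.177, 1.564, -0.177]
contact_force: [-0.2, -0.7, -0.9]
grip_width: 0.007
```

```bash
python3 - <<'E'
from h import *
st();snap('wrist','w11');snap('scene','s11');crop('s11',200,130,200,150,'c20',4)
E
```

```text
{'t': np.float64(18.917), 'tool_pos': array([563.677,  76.107, 375.392]), 'eef_rot': array([ 0.177,  1.564, -0.177]), 'contact_force': array([-0.231, -0.691, -0.871]), 'ft_torque': array([-0.04 ,  0.049,  0.041]), 'grip_width': np.float64(0.007), 'joint_pos': array([-0.739,  0.182,  0.631,  1.719, -0.112,  1.277, -0.31 ])}
```

View pics/w11.png

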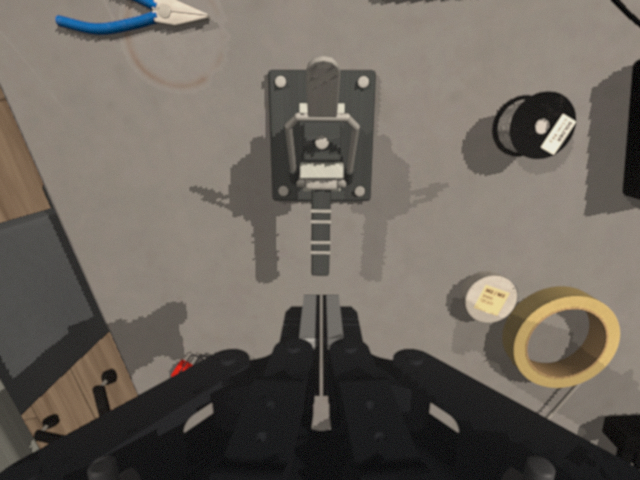

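View pics/c20.png

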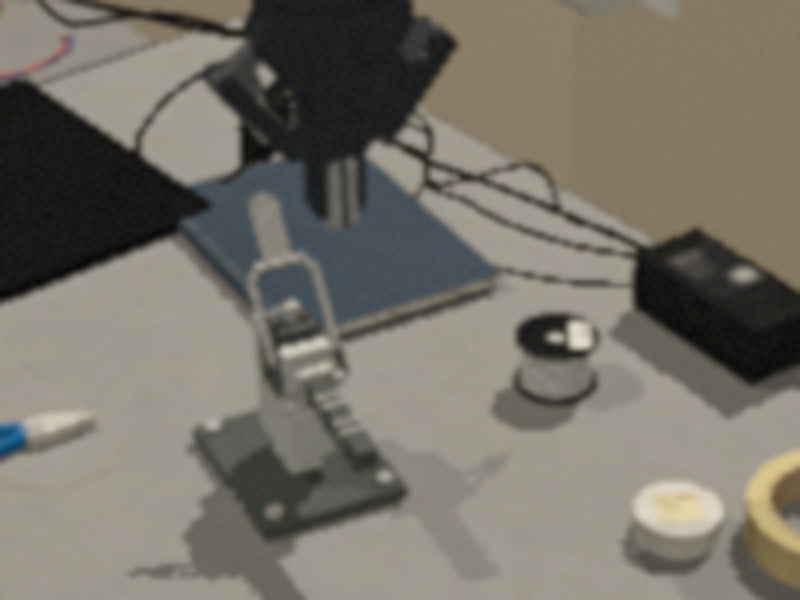

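Emit:
{"name": "carry_out", "arguments": {"targets": [[1, [0, 0.5, 0], 0], [1, [0, 0.7, 0], 0], [1, [0, 0.7, 0], 0], [1, [0.3, 0.6, 0], 0], [1, [0.5, 0.4, 0], 0], [1, [0.5, 0.2, 0], 0], [1, [0.3, 0, 0], 0], [1, [0, 0, 0], 0], [1, [0, 0, 0], 0]]}}

```text
t: 19.77
tool_pos: [580.9, 150.5, 334.4]
eef_rot: [0.177, 1.565, -0.18]
contact_force: [0.4, 0.4, 0.3]
grip_width: 0.002
```

```bash
cat >> h.py <<'E'
def fr():
    o=readout.get_obs(); E=np.array([574.41,119.28,0]);n=np.array([.2274,.9738,0]);m=np.array([-.9738,.2274,0]);p=np.array(o['tool_pos'])
    print('t',round(float(o['t']),2),'f',round((p-E)@n,1),'lat',round((p-E)@m,1),'tipz',round(p[2]-173,1),'F',np.round(o['contact_force'],1))
E
python3 - <<'E'
from h import *
fr();snap('wrist','w12');snap('scene','s12');crop('s12',200,130,200,150,'c21',4)
E
```

```text
t 19.77 f 31.9 lat 0.8 tipz 161.4 F [0.4 0.4 0.3]
```

View pics/c21.png

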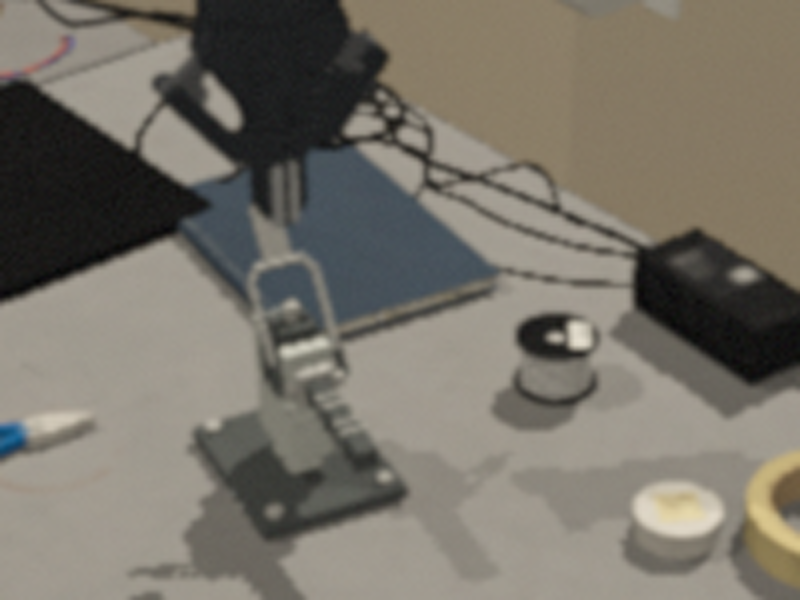

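View pics/w12.png

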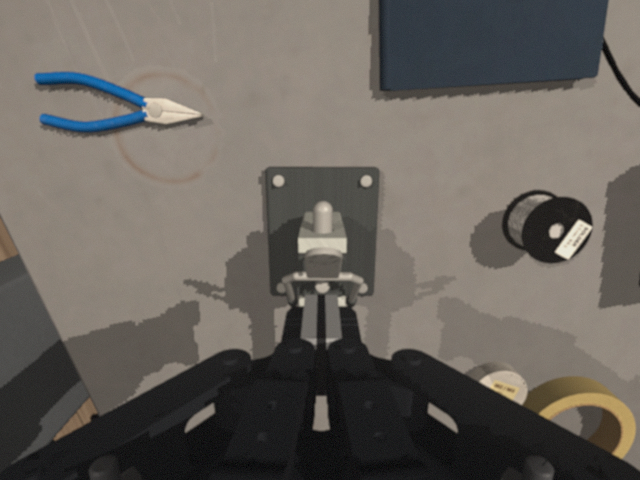

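Emit:
{"name": "carry_out", "arguments": {"targets": [[1, [0.12, 0.1, 0], 0], [1, [0.12, 0.1, 0], 0], [1, [0.12, 0.1, 0], 0], [1, [0.12, 0.1, 0], 0], [1, [0, 0, 0], 0]]}}

```text
t: 20.28
tool_pos: [583.1, 162.3, 322.7]
eef_rot: [0.176, 1.565, -0.176]
contact_force: [-0.9, -0.5, -1.0]
grip_width: -0.002
```

Emit:
{"name": "carry_out", "arguments": {"targets": [[1, [0.12, 0.1, 0], 0], [1, [0.12, 0.1, 0], 0], [1, [0.12, 0.1, 0], 0], [1, [0.12, 0.1, 0], 0], [1, [0, 0, 0], 0]]}}

```text
t: 20.7
tool_pos: [585.4, 172.0, 310.6]
eef_rot: [0.176, 1.565, -0.177]
contact_force: [0.2, 0.2, 0.2]
grip_width: -0.002
```

```bash
python3 - <<'E'
from h import *
fr();snap('wrist','w13');fr()
E
```

```text
t 20.7 f 53.8 lat 1.3 tipz 137.6 F [0.2 0.2 0.2]
t 20.75 f 53.4 lat 1.2 tipz 137.9 F [ 0.6 -0.6  0.1]
```

View pics/w13.png

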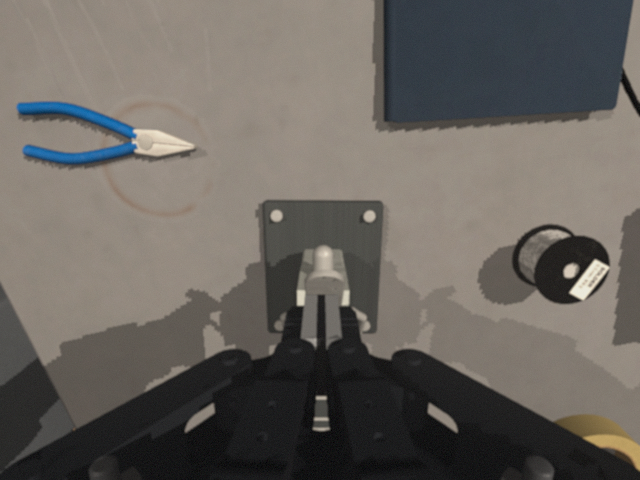

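Emit:
{"name": "carry_out", "arguments": {"targets": [[1, [0.15, 0.1, 0.04], 0], [1, [0.15, 0.1, 0], 0], [1, [0.15, 0.1, 0], 0], [1, [0.15, 0.1, 0], 0], [1, [0, 0, 0], 0]]}}

```text
t: 21.17
tool_pos: [588.4, 181.5, 295.3]
eef_rot: [0.176, 1.565, -0.177]
contact_force: [-0.1, 0.3, 0.2]
grip_width: 0.001
```

Emit:
{"name": "carry_out", "arguments": {"targets": [[1, [0.15, 0.1, 0], 0], [1, [0.15, 0.1, 0], 0], [1, [0.15, 0.1, 0], 0], [1, [0.15, 0.1, 0], 0], [1, [0, 0, 0], 0]]}}

```text
t: 21.58
tool_pos: [590.7, 191.2, 280.4]
eef_rot: [0.176, 1.565, -0.177]
contact_force: [-0.1, -0.7, -0.5]
grip_width: -0.0
```

```bash
python3 - <<'E'
from h import *
fr();snap('wrist','w14');snap('scene','s14');crop('s14',200,130,200,150,'c22',4);fr()
E
```

```text
t 21.58 f 73.7 lat 0.5 tipz 107.4 F [-0.1 -0.7 -0.5]
t 21.68 f 73.2 lat 0.1 tipz 108.2 F [ 0.2 -0.1  0.3]
```

View pics/w14.png

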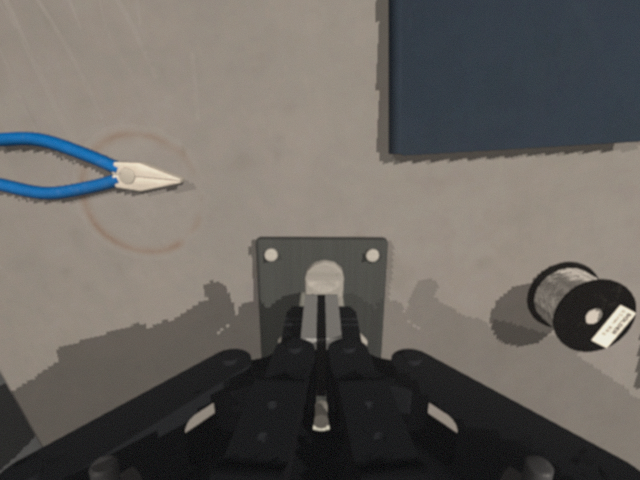

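View pics/c22.png

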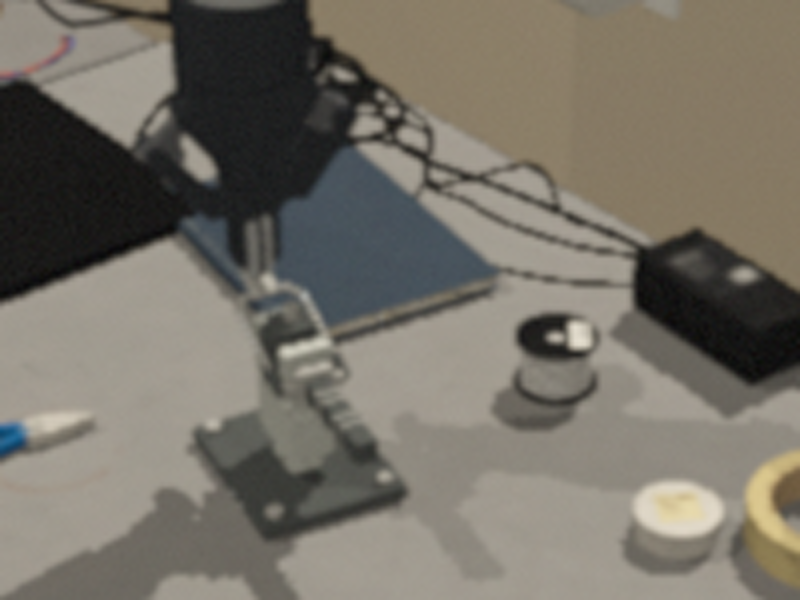

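Emit:
{"name": "carry_out", "arguments": {"targets": [[1, [0.1, 0.1, 0], 0], [1, [0.1, 0.1, 0], 0], [1, [0.1, 0.1, 0], 0], [1, [0.1, 0.05, 0], 0], [1, [0, 0, 0], 0], [1, [0, 0, 0], 0]]}}

```text
t: 22.18
tool_pos: [592.9, 199.1, 271.2]
eef_rot: [0.177, 1.564, -0.177]
contact_force: [0.7, 0.2, 0.9]
grip_width: 0.001
```

Emit:
{"name": "carry_out", "arguments": {"targets": [[1, [0.06, 0, 0], 0], [1, [0.06, 0, 0], 0], [1, [0.06, 0, 0], 0], [1, [0, 0, 0], 0], [1, [0, 0, 0], 0]]}}

```text
t: 22.6
tool_pos: [592.9, 198.8, 266.9]
eef_rot: [0.177, 1.564, -0.177]
contact_force: [0.0, -0.6, -0.5]
grip_width: -0.001
```

```bash
python3 - <<'E'
from h import *
fr()
E
```

```text
t 22.6 f 81.6 lat 0.0 tipz 93.9 F [ 0.  -0.6 -0.5]
```

Now press straight down in small steps.

Emit:
{"name": "carry_out", "arguments": {"targets": [[1, [0.06, 0, 0], 0], [1, [0.06, 0, 0], 0], [1, [0, 0, 0], 0]]}}

```text
t: 22.85
tool_pos: [592.9, 198.9, 263.7]
eef_rot: [0.177, 1.564, -0.177]
contact_force: [-0.5, -0.1, 1.2]
grip_width: 0.001
```

Emit:
{"name": "carry_out", "arguments": {"targets": [[1, [0.05, 0, 0], 0], [1, [0.05, 0, 0], 0], [1, [0, 0, 0], 0]]}}

```text
t: 23.1
tool_pos: [592.9, 198.9, 261.2]
eef_rot: [0.177, 1.564, -0.177]
contact_force: [0.2, -0.6, 0.8]
grip_width: -0.0
```

Emit:
{"name": "carry_out", "arguments": {"targets": [[1, [0.04, 0, 0], 0], [1, [0.04, 0, 0], 0], [1, [0, 0, 0], 0]]}}

```text
t: 23.35
tool_pos: [592.9, 198.9, 259.3]
eef_rot: [0.177, 1.564, -0.177]
contact_force: [-0.3, 0.8, -0.0]
grip_width: -0.005
```

Emit:
{"name": "carry_out", "arguments": {"targets": [[1, [0.04, 0, 0], 0], [1, [0.04, 0, 0], 0], [1, [0, 0, 0], 0]]}}

```text
t: 23.6
tool_pos: [593.1, 199.1, 257.7]
eef_rot: [0.177, 1.563, -0.177]
contact_force: [-0.2, 0.5, 1.5]
grip_width: 0.003
```

Emit:
{"name": "carry_out", "arguments": {"targets": [[1, [0.04, 0, 0], 0], [1, [0.04, 0, 0], 0], [1, [0, 0, 0], 0]]}}

```text
t: 23.85
tool_pos: [593.2, 199.4, 255.9]
eef_rot: [0.178, 1.563, -0.176]
contact_force: [0.4, 1.3, 3.4]
grip_width: -0.002
```

Emit:
{"name": "carry_out", "arguments": {"targets": [[1, [0.04, 0, 0], 0], [1, [0.04, 0, 0], 0], [1, [0, 0, 0], 0]]}}

```text
t: 24.1
tool_pos: [593.3, 199.6, 254.0]
eef_rot: [0.178, 1.562, -0.175]
contact_force: [1.3, 2.0, 3.1]
grip_width: -0.004
```

Emit:
{"name": "carry_out", "arguments": {"targets": [[1, [0.04, 0, 0], 0], [1, [0.04, 0, 0], 0], [1, [0, 0, 0], 0]]}}

```text
t: 24.35
tool_pos: [593.2, 199.4, 251.8]
eef_rot: [0.177, 1.563, -0.176]
contact_force: [1.0, 0.8, 2.9]
grip_width: -0.001
```

Emit:
{"name": "carry_out", "arguments": {"targets": [[1, [0.04, 0, 0], 0], [1, [0.04, 0, 0], 0], [1, [0, 0, 0], 0]]}}

```text
t: 24.6
tool_pos: [592.7, 198.6, 248.8]
eef_rot: [0.176, 1.564, -0.178]
contact_force: [-0.9, 0.7, 1.0]
grip_width: -0.001
```

Emit:
{"name": "carry_out", "arguments": {"targets": [[1, [0.04, 0, 0], 0], [1, [0.04, 0, 0], 0], [1, [0.04, 0, 0], 0], [1, [0, 0, 0], 0]]}}

```text
t: 24.93
tool_pos: [592.7, 198.5, 245.7]
eef_rot: [0.177, 1.565, -0.178]
contact_force: [-0.3, -0.0, 0.5]
grip_width: -0.002
```

Emit:
{"name": "carry_out", "arguments": {"targets": [[1, [0.04, 0, 0], 0], [1, [0.04, 0, 0], 0], [1, [0, 0, 0], 0]]}}

```text
t: 25.18
tool_pos: [592.9, 198.9, 244.2]
eef_rot: [0.177, 1.564, -0.177]
contact_force: [-0.1, -0.1, -0.5]
grip_width: -0.0
```

```bash
python3 - <<'E'
from h import *
fr();snap('wrist','w15');snap('scene','s15');crop('s15',200,130,200,150,'c23',4);fr()
E
```

```text
t 25.18 f 81.7 lat 0.1 tipz 71.2 F [-0.1 -0.1 -0.5]
t 25.28 f 81.8 lat 0.0 tipz 71.5 F [ 0.5 -0.3 -0.7]
```

View pics/c23.png

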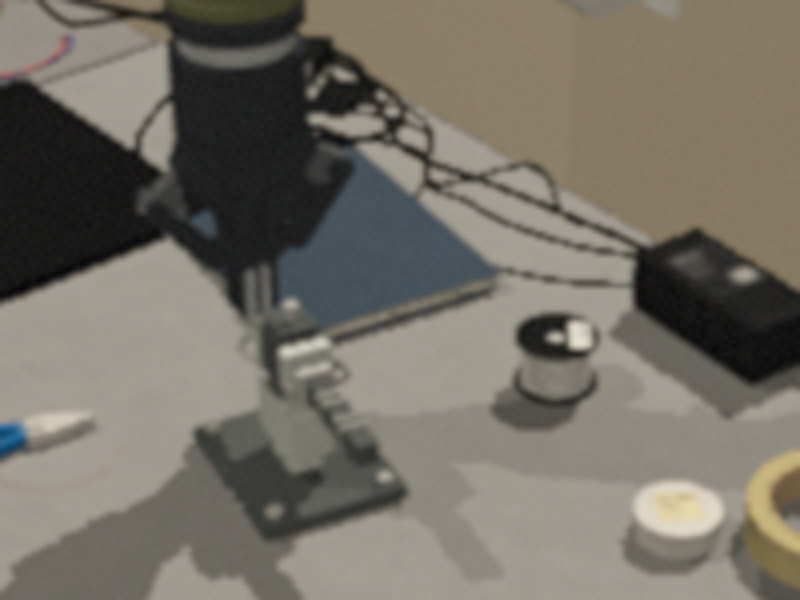

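No contact force left: it has snapped away from the finger. I raise straight up and move back to look.

Emit:
{"name": "carry_out", "arguments": {"targets": [[1, [-0.2, 0, 0], 0], [1, [-0.5, 0, 0], 0], [1, [-0.8, 0, 0], 0], [1, [-1, 0, 0], 0], [1, [-1, 0, 0], 0], [1, [-0.8, -0.3, 0], 0], [1, [-0.4, -0.8, 0], 0], [1, [-0.2, -1, 0], 0], [1, [0, -1, 0], 0], [1, [0, -0.8, 0], 0], [1, [0, -0.4, 0], 0], [1, [0, 0, 0], 0]]}}

```text
t: 26.28
tool_pos: [568.9, 91.0, 368.4]
eef_rot: [0.181, 1.562, -0.18]
contact_force: [-0.0, -0.2, -0.1]
grip_width: -0.003
```

Emit:
{"name": "carry_out", "arguments": {"targets": [[1, [0, -0.3, 0], 0], [1, [0, 0, 0], 0], [1, [0, 0, 0], 0]]}}

```text
t: 26.53
tool_pos: [567.4, 87.8, 367.0]
eef_rot: [0.176, 1.564, -0.176]
contact_force: [-0.8, 0.4, 0.2]
grip_width: -0.002
```

```bash
python3 - <<'E'
from h import *
fr();snap('wrist','w16');snap('scene','s16');crop('s16',200,130,200,150,'c24',4);crop('w16',220,60,200,200,'c25',4)
E
```

```text
t 26.53 f -32.2 lat -0.3 tipz 194.0 F [-0.8  0.4  0.2]
```

View pics/c24.png

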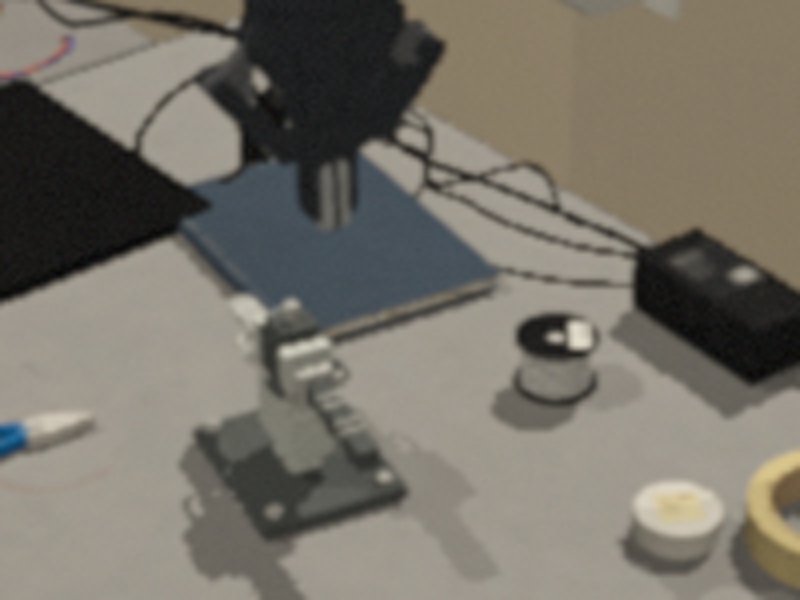

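View pics/w16.png

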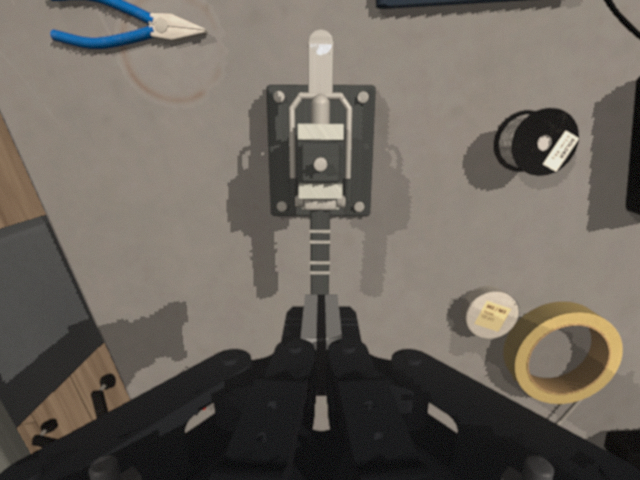

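View pics/c25.png

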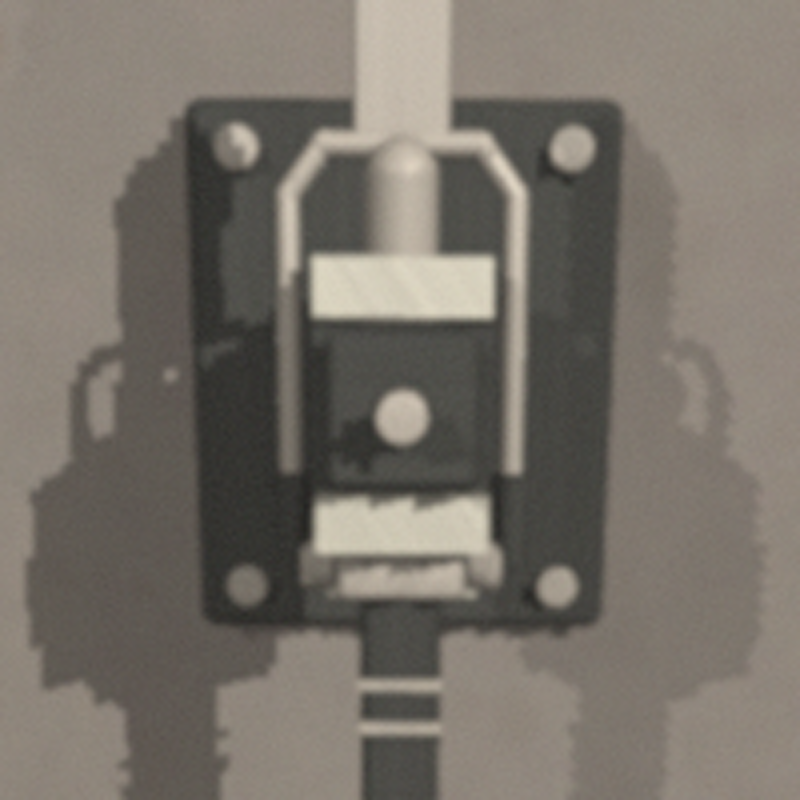

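```bash
python3 - <<'E'
from h import *
E=np.array([574.41,119.28,0]);n=np.array([.2274,.9738,0]);h=77.8
for q in(0,.08,.16,.25):
  p=q-.16; print(q,'bar',proj('w16',E+n*(-4+69*np.cos(p))+[0,0,h+69*np.sin(p)]).round(1),'end',proj('w16',E+n*(-4+108*np.cos(p))+[0,0,h+108*np.sin(p)]).round(1),'scene end',proj('s16',E+n*(-4+108*np.cos(p))+[0,0,h+108*np.sin(p)]).round(1))
print('nose',proj('w16',E+n*66+[0,0,h]), 'tabw16 px', [np.subtract(*[proj('w16',E+n*(-4+90)+np.array([-.9738,.2274,0])*s+[0,0,z])[0] for s in(-8,8)]).round(2) for z in(64,78,92)])
E
```

```text
0 bar [320.8  96.3] end [321.1  34.6] scene end [259.6 207.7]
0.08 bar [320.8  94.5] end [321.1  29.5] scene end [259.2 204.4]
0.16 bar [320.7  93.4] end [321.1  25.2] scene end [258.9 201.2]
0.25 bar [320.7  92.9] end [321.1  21.6] scene end [258.8 197.8]
nose [320.7569122   91.69779704] tabw16 px [np.float64(24.09), np.float64(25.47), np.float64(27.01)]
```

```bash
python3 - <<'E'
from h import *
n=np.array([.2274,.9738,0])
A=onz('w16',320.5,60+555/4,95.8);B=onz('w16',320.5,60+598/4,88.8);print((B-A)@n)
crop('s16',250,195,40,50,'c26',12)
snap('top','t16')
a=cv2.imread('pics/top0.png').astype(int);b=cv2.imread('pics/t16.png').astype(int);print([np.abs(a-b).max(2)[y-12:y+12,x-12:x+12].mean().round(1) for x,y in((362,177),(370,310),(218,288),(295,155),(445,168))])
fr()
E
```

```text
-8.561149896802938
[np.float64(11.6), np.float64(6.5), np.float64(19.6), np.float64(3.2), np.float64(4.3)]
t 26.68 f -32.0 lat -0.2 tipz 193.8 F [-0.3 -1.   0.3]
```

View pics/c26.png

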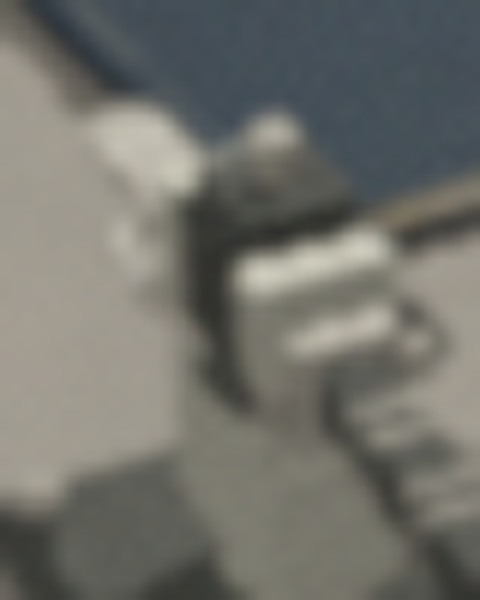

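```bash
python3 - <<'E'
from h import *
crop('w16',280,20,80,90,'c27',8 if 0 else 6.5)
E
```

```text
(no output)
```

View pics/c27.png

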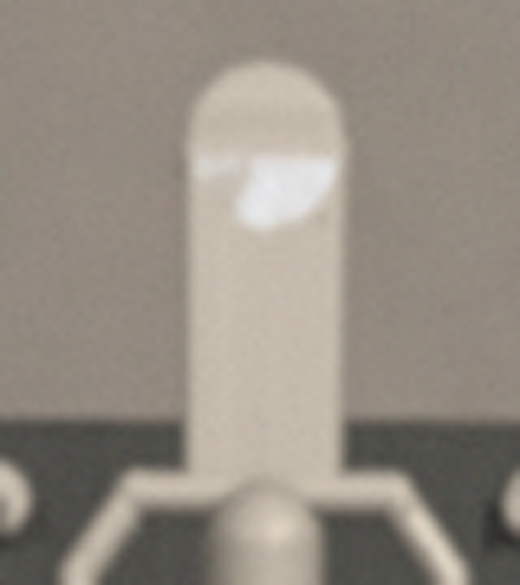

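Emit:
{"name": "carry_out", "arguments": {"targets": [[1, [0, 0.5, 0], 0], [1, [0, 0.8, 0], 0], [1, [0, 0.9, 0], 0], [1, [0, 0.9, 0], 0], [1, [0, 0.8, 0], 0], [1, [0, 0.5, 0], 0], [1, [0.3, 0.3, 0], 0], [1, [0.6, 0, 0], 0], [1, [0.8, 0, 0], 0], [1, [0.8, 0, 0], 0], [1, [0.6, 0, 0], 0], [1, [0.4, 0, 0], 0]]}}

```text
t: 27.68
tool_pos: [592.9, 200.7, 276.9]
eef_rot: [0.176, 1.566, -0.179]
contact_force: [-0.9, 1.0, 0.8]
grip_width: 0.002
```

Emit:
{"name": "carry_out", "arguments": {"targets": [[1, [0.4, 0, 0], 0], [1, [0.3, 0, 0], 0], [1, [0.2, 0, 0], 0], [1, [0.1, 0, 0], 0], [1, [0, 0, 0], 0], [1, [0, 0, 0], 0]]}}

```text
t: 28.18
tool_pos: [593.8, 201.4, 255.0]
eef_rot: [0.177, 1.563, -0.177]
contact_force: [0.5, -0.1, -0.6]
grip_width: -0.003
```

```bash
python3 - <<'E'
from h import *
fr()
E
```

```text
t 28.18 f 84.4 lat -0.2 tipz 82.0 F [ 0.5 -0.1 -0.6]
```

Emit:
{"name": "carry_out", "arguments": {"targets": [[1, [0.15, 0, 0], 0], [1, [0.15, 0, 0], 0], [1, [0.1, 0, 0], 0], [1, [0, 0, 0], 0], [1, [0, 0, 0], 0]]}}

```text
t: 28.6
tool_pos: [593.5, 201.4, 244.3]
eef_rot: [0.177, 1.564, -0.177]
contact_force: [-0.3, 0.6, 0.1]
grip_width: -0.001
```

Emit:
{"name": "carry_out", "arguments": {"targets": [[1, [0.04, 0, 0], 0], [1, [0.04, 0, 0], 0], [1, [0, 0, 0], 0]]}}

```text
t: 28.85
tool_pos: [593.5, 201.3, 242.4]
eef_rot: [0.177, 1.564, -0.177]
contact_force: [-0.3, -0.4, 1.5]
grip_width: 0.001
```

Emit:
{"name": "carry_out", "arguments": {"targets": [[1, [0.04, 0, 0], 0], [1, [0, 0, 0], 0]]}}

```text
t: 29.02
tool_pos: [593.5, 201.4, 241.4]
eef_rot: [0.177, 1.564, -0.177]
contact_force: [0.7, -0.3, 0.6]
grip_width: -0.002
```

Emit:
{"name": "carry_out", "arguments": {"targets": [[1, [0.04, 0, 0], 0], [1, [0, 0, 0], 0]]}}

```text
t: 29.18
tool_pos: [593.5, 201.4, 240.3]
eef_rot: [0.177, 1.564, -0.177]
contact_force: [-0.1, 1.4, 0.2]
grip_width: 0.0
```

Emit:
{"name": "carry_out", "arguments": {"targets": [[1, [0.04, 0, 0], 0], [1, [0, 0, 0], 0]]}}

```text
t: 29.35
tool_pos: [593.5, 201.3, 239.3]
eef_rot: [0.177, 1.564, -0.177]
contact_force: [0.6, 0.0, -0.0]
grip_width: -0.0
```

Emit:
{"name": "carry_out", "arguments": {"targets": [[1, [-0.2, 0, 0], 0], [1, [-0.5, 0, 0], 0], [1, [-0.8, 0, 0], 0], [1, [-1, 0, 0], 0], [1, [-1, 0, 0], 0], [1, [-0.8, -0.3, 0], 0], [1, [-0.4, -0.8, 0], 0], [1, [-0.2, -1, 0], 0], [1, [0, -1, 0], 0], [1, [0, -0.8, 0], 0], [1, [0, -0.4, 0], 0], [1, [0, 0, 0], 0]]}}

```text
t: 30.35
tool_pos: [569.4, 93.5, 363.3]
eef_rot: [0.181, 1.562, -0.18]
contact_force: [-0.5, -0.8, -0.3]
grip_width: 0.005
```

Emit:
{"name": "carry_out", "arguments": {"targets": [[1, [0, 0, 0], 0], [1, [0, 0, 0], 0], [1, [0, 0, 0], 0]]}}

```text
t: 30.6
tool_pos: [569.6, 98.6, 361.9]
eef_rot: [0.175, 1.564, -0.175]
contact_force: [-0.2, -1.1, -0.4]
grip_width: -0.001
```

```bash
python3 - <<'E'
from h import *
fr();snap('wrist','w17');snap('top','t17');fr()
E
```

```text
t 30.6 f -21.3 lat -0.1 tipz 188.9 F [-0.2 -1.1 -0.4]
t 30.7 f -21.7 lat -0.1 tipz 188.7 F [0.1 0.1 0. ]
```

View pics/w17.png

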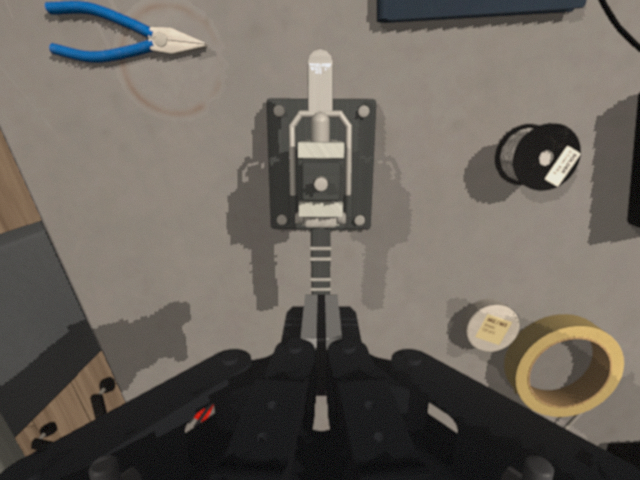

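View pics/t17.png

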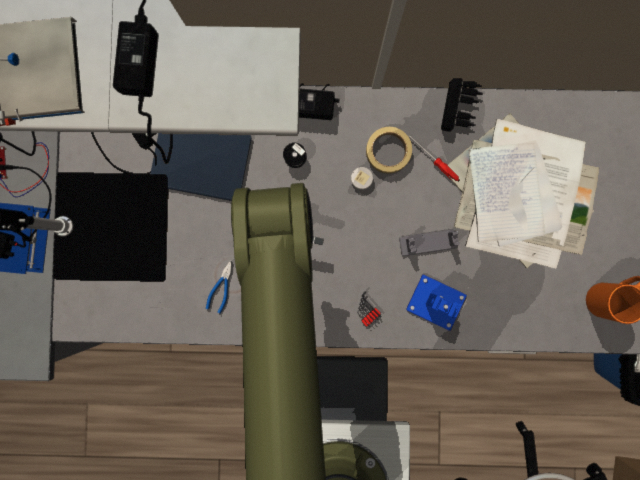

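The wrist picture shows the ring bar under the nose at (320,113) and the collar against the entry face at about (320,217). In the top view all five bystanders are at their starting pixels.

```bash
python3 -c "
from station import order; print(order.sign_off())"
```

```text
the job is handed in; nothing more can be done
None
```

The pin is through the clevis with its collar home, and the ring is snapped down under the nose. I handed the job in at about 31 s; the hand-in gave no verdict.

- **Finding the height:** I lifted the pin from its rest and touched its nose end lightly on the ledge. That put the bore axis at about 78 mm, in line with the camera estimates of 78.5 to 80.5 mm. An early two-camera fix on the stud had disagreed, at about 74 mm.
- **Inserting:** I slid the pin in until the collar pressed on the entry face with about 4 N, then let go.
- **Closing the ring:** I swept the ring down with the shut fingers. The force rose to about 4 N, then dropped as the bar snapped past the nose.

Last checks:
- **Collar:** it measured about 0.5 mm off the entry face after release, inside the 3 mm limit.
- **Ring:** the wrist picture shows its bar under the nose. One pixel measure suggested an angle of about 0.1 rad, which would be over the 0.08 limit. I felt for the tab again and met no firm contact down to where it should lie at 0, so I took the ring as fully down.
- **Hand and other things:** the hand is clear of everything with no contact force, and all five bystanders are where they started in the top view.
- **Forces:** the force at the hand peaked at about 4 N in the readings I took. The contact force on the socket itself is not reported.

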